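Get the drill-bit case out from behind the jar, can and tin

TASK

Clear the jar, the can and the tin from the front of the cubby into the steel tray, standing upright, and only then take the drill-bit case from behind them and set it centred on the sloped wooden stand, leaning back on the slope with its long bottom edge down on the ledge behind the lip. With the case on the stand, put the jar, the can and the tin back upright, each on the spot where it stood at the start (to within about a centimetre). Set things down rather than dropping them, knock nothing over, and leave the mug, hammer and tape roll where they are.

Things in the scene. Friction and masses are not known exactly. Their poses are not given: they have to be found in the camera images.
- cubby: Fixed low light-wood box, open at the front (-x): floor 170 (x) x 270 (y), 12 mm thick; back wall 50, sides 40 mm high. Origin: underside centre; x to the back wall, z up. Three grey felt spots, 58 mm across, at x -25, y -78, 0, +78 mm: jar, can and tin stand on them in varying order, within 3 mm of centre. The case is behind, too close for a finger between.
- case: Grey plastic drill-bit case with black seam and panels, a flat box 30 (x) x 160 (y) x 110 (z) mm, 0.35 kg, standing on a long edge behind the other three. Origin: underside centre; x through its thickness (grip across this, at the top edge, mid-length), y along its length, z up. Front and back alike; x within 0.3 rad of straight ahead at the start.
- jar: Round amber glass jar with a steel lid, 46 mm in diameter (lid no wider), 100 mm high, about 0.28 kg. Origin: centre of its underside, z up.
- can: Round aluminium spray can with a paper band and a white cap; body 42 mm in diameter up to 92 mm height, shoulder to 98 mm, cap 33 mm in diameter up to 125 mm. About 0.2 kg. Origin: centre of its underside, z up.
- tin: Square-sided steel tin with a grey band and a small black screw cap: 38 (x) x 44 (y) mm, body 98 mm high, cap 22 mm in diameter up to 112 mm. About 0.25 kg. Origin: centre of its underside, z up; at the start its y is within 0.3 rad of the cubby's y.
- tray: Fixed shallow steel tray, 270 (x) x 150 (y) x 18 mm outside, walls 4 mm, floor 4 to 5 mm thick, left or right of the cubby. Origin: underside centre on the bench; yaw within 0.2 rad. The waiting place for jar, can and tin; they fit in a row along its x, 80 mm apart.
- slope: Sloped part of a fixed wooden stand, 180 mm wide. Origin: mid-width in the corner of slope face and ledge. z up the slope, which leans back 25 deg from vertical, top away from the robot; x into the slope, y along its width. Board reaches z 70 mm. Ledge square to it, x -44 to 0, then a lip 6 thick, 10 high. Seated case: underside centre near (-15, 0, 0), its z along z.
- mug: White mug, 80 mm in diameter, 90 mm high, beyond the cubby; a bystander. Origin: centre of its underside.
- hammer: Hammer lying on the bench beyond the cubby; a bystander. Origin: on its underside.
- tape_roll: Black roll of tape lying flat, 100 mm across, 45 mm high, beyond the cubby; a bystander. Origin: centre of its underside.

How it is judged:
By the outcome, as a careful person would: the job done as asked, in the order asked, and still so for the second after the job is handed in, with the robot touching nothing.
It also fails if it takes over 147 s, if anything falls off the work surface, if the arm or the gripper's body presses on something with over 40 N, if the wrist force passes 120 N, or if a joint passes its speed limit or range.

ROBOT

A 6-joint arm with a two-finger parallel gripper is mounted at the origin on the work surface. World frame = base frame: x ahead of the robot, y to its left, z up, the work surface at z = 0. Lengths are in m, angles in rad, forces in N, time in s.
With the tool pointing down it reaches from about 0.3 to 0.875 m from the base axis. Payload 6.4 kg.
Tool frame: the origin (TCP) lies at the very end of the fingers, on their centre line; the grasp point (between the pads) lies 19 mm behind it; z points along the fingers, y is the line along which they close (so a half turn about z gives the same grasp; the last joint's range is limited). The gripper opens to 85 mm and grips with 20 to 120 N. Pads are 22 mm wide; open, the fingers measure 114 mm over their backs; the gripper's body (76 mm by 85 mm) begins 54 mm behind the grasp point. The pads swing forward as they close: fully open they stand 13 mm farther back than shut.
Start: joints at [0.906, 0.181, 1.607, -0, 1.354, -0.206], TCP at [0.255, 0.516, 0.231] pointing down, gripper open.
Joint ranges: [-2.99, 2.99], [-0.89, 2.07], [0.3, 2.58], [-1.14, 4.28], [0, 2.63], [-3.12, 3.12]. Speed limits (rad/s): [2.57, 2.57, 3.01, 3.14, 3.14, 3.14].

INTERFACE

Orientations are given as a unit quaternion [w, x, y, z].
In Python, from bench import ctrl gives the robot as it stands.
- The arm moves only by the tool jog_arm, never from a script. Its argument "series" is a list that holds one entry, the list of rows, each a list of 7 numbers: the shift along the tool's x, y, z in mm, then the turn, a rotation vector about the tool's x, y, z in rad, then the finger opening in mm, from 0 to 85.4. In form: [[[tx, ty, tz, rx, ry, rz, gripper], ...]]. A call has exactly 10 rows; each row shifts and turns the commanded pose from where the row before left it, along the tool's axes as they then stand; what a row does not reach is not made up. A row lasts 1/10 s, in which the tool goes at most 50 mm and 8.59 degrees, less where a joint would pass 70% of its speed; a pose out of reach is approached as far as the arm can. A call with a gripper value outside its range is refused whole. The fingers move at their own pace and stop on an object; the grip force is fixed at half the most. Time passes only in rows, so rows that do not move let the fingers close, or fill a call up. It gives the time, the measured TCP pose, the force, the opening and the grip force at its end, in the units of the state.
- ctrl.get_obs(): the state, without advancing time (a new reading comes with each control period).
- ctrl.camera(name): name is "side" or "top"; returns a dict with "frame" (420x560x3 uint8, blue, green, red), "z_map" (420x560 float32, m along the optical axis (not along the pixel's ray), 0 where there is no reading), "fx", "fy", "cx", "cy" (pixels), "xyz" and "rotation" of the camera in the world. Camera axes: x right, y down, z forward; pixel columns grow to the right and rows downward; lengths in m; the calibration is good to about 2 mm. A picture is of the moment at which its call begins.
- ctrl.hand_in(): hands the job in; it is judged then, once.
The state is a dict: "time_s": time; "q": joint angles; "dq": joint speeds; "joint_efforts": joint torques, N m; "eef_pos": TCP position; "eef_rot": TCP orientation; "wrist_force": force on the tool from outside, world axes, zero at the start; "torque": the same for the moment, N m; "opening": opening from 0.0 (shut) to 1.0 (fully open); "grasp_force": force on a finger pad.
Only numpy, scipy, OpenCV 4.12 (cv2) and the standard library are available. Lean on these libraries where they do the work, as an engineer would, in place of code of your own. Each camera call takes 0.05 s, during which the arm holds its last target. There are 200 camera calls.

## Working session

There is one attempt and no reset: what is moved stays moved. The work goes in short steps, Python scripts to look and compute and a tool call to move; the robot and the scene stay as the last step left them, time stands still between calls to the robot, and variables do not carry over. Pictures are saved under pics/ and viewed, at most 14 in all, crops included, and the job is handed in when it is done.

Besides the shell and the picture viewer there is one more tool, called after ">>>" as a command line: name --argument value ..., lists and objects as JSON in quotes. jog_arm: Moves the arm, as the interface text tells. Its arguments: {"type":"object","properties":{"series":{"type":"array"}},"required":["series"]}

```bash
ls; mkdir -p pics
python3 - <<'E'
from bench import ctrl
import cv2,numpy as np
o=ctrl.get_obs();print(o)
for n in("side","top"):
    c=ctrl.camera(n);cv2.imwrite(f"pics/{n}0.png",c["frame"]);np.savez(f"{n}0.npz",**c)
    print(n,c["fx"],c["fy"],c["cx"],c["cy"],c["xyz"],c["rotation"],(c["z_map"]>0).mean())
E
```

```text
pics
{'time_s': 0.0, 'q': array([ 9.05732187e-01,  1.81544393e-01,  1.60801461e+00, -1.51441937e-05,
        1.35379488e+00, -2.06313692e-01]), 'dq': array([-8.29297217e-04,  5.41882033e-05, -1.28296085e-03, -2.67235305e-04,
        5.28945728e-04,  9.10445668e-04]), 'joint_efforts': array([-2.99887950e-03, -4.44877982e+01, -3.51329684e+01, -6.48012738e-04,
        9.47565684e-03, -1.50923131e-05]), 'eef_pos': array([0.25427157, 0.51510426, 0.23037908]), 'eef_rot': array([-3.64947210e-04,  2.27367474e-01,  9.73808634e-01, -8.01465967e-04]), 'wrist_force': array([ 0.13277698, -1.16932197,  0.10473983]), 'torque': array([0.00453767, 0.02235377, 0.0247983 ]), 'grasp_force': 0.0, 'opening': 1.0039936165848402}
side 387.4403123574287 387.4403123574287 279.2671995982413 213.07486558991053 [0.59858687 0.68509944 0.79647974] [ 0.0069796   0.0041087   0.93140653 -0.36389049] 0.9961437074829932
top 499.56835646745753 499.56835646745753 271.0218780366175 206.21635866647634 [0.35327223 0.01029839 1.30833654] [ 0.06788592 -0.69786207  0.71003849 -0.06500282] 0.9960841836734694
```

View pics/side0.png

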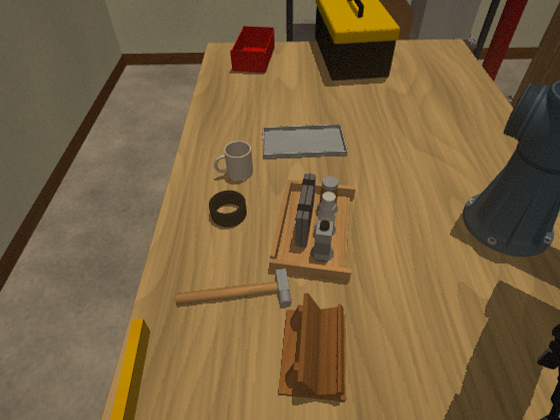

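View pics/top0.png

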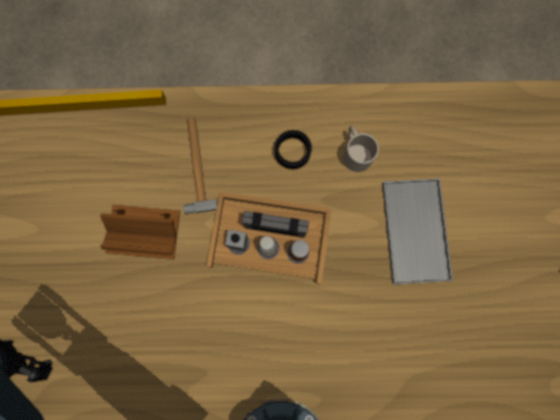

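The side view shows the stand at about (315,350), the cubby at (315,225) with tin (323,240), can (328,205) and jar (330,188), and the tray at (304,141). The top view has the stand at (143,230), tin at (235,240), can at (267,244), jar at (299,251), case at (275,223) and tray at (416,231).

```bash
cat > h.py <<'E'
import numpy as np,cv2
from scipy.spatial.transform import Rotation as R
def rot(q): return R.from_quat(np.r_[q[1:],q[0]])
def cloud(c):
    v,u=np.mgrid[:420,:560]; z=c["z_map"]
    p=np.stack([(u-c["cx"])/c["fx"]*z,(v-c["cy"])/c["fy"]*z,z],-1)
    w=rot(c["rotation"]).apply(p.reshape(-1,3)).reshape(p.shape)+c["xyz"]
    w[z<=0]=np.nan; return w
def plane(c,uv,h):
    uv=np.atleast_2d(np.asarray(uv,float))
    d=rot(c["rotation"]).apply(np.c_[(uv[:,0]-c["cx"])/c["fx"],(uv[:,1]-c["cy"])/c["fy"],np.ones(len(uv))])
    return c["xyz"]+d*((h-c["xyz"][2])/d[:,2])[:,None]
def tri(c1,uv1,c2,uv2):
    A=[];b=[]
    for c,uv in((c1,uv1),(c2,uv2)):
        d=plane(c,uv,0)[0]-c["xyz"];d/=np.linalg.norm(d);M=np.eye(3)-np.outer(d,d);A.append(M);b.append(M@c["xyz"])
    return np.linalg.lstsq(np.vstack(A),np.hstack(b),rcond=None)[0]
E
python3 - <<'E'
from h import *
T=dict(np.load("top0.npz"));S=dict(np.load("side0.npz"))
for n,c in(("top",T),("side",S)):
    w=cloud(c);b=w[...,2][(abs(w[...,2])<.03)];print(n,"bench z",np.median(b),b.std())
    np.save(n+"w.npy",w)
def crop(c,x0,y0,w,h,f): return cv2.resize(c["frame"][y0:y0+h,x0:x0+w],None,fx=f,fy=f,interpolation=cv2.INTER_CUBIC)
cv2.imwrite("pics/tc.png",crop(T,200,185,140,105,5.7))
cv2.imwrite("pics/sc.png",crop(S,265,165,100,120,5))
w=np.load("topw.npy")
for v,u in((240,235),(244,267),(251,299),(223,275),(215,416),(250,416),(222,145),(242,140),(251,140),(262,250),(208,245),(254,215)): print(u,v,w[v,u].round(4))
E
```

```text
top bench z -0.00015434490236265752 0.004600452513064774
side bench z 0.0009361169308553796 0.005496069050641255
235 240 [0.4984 0.1004 0.1246]
267 244 [0.4859 0.0242 0.1383]
299 251 [ 0.4709 -0.052   0.1101]
275 223 [0.5383 0.0044 0.1203]
416 215 [ 0.5711 -0.3692  0.0049]
416 250 [ 0.4785 -0.3624  0.0055]
145 222 [0.5532 0.3285 0.078 ]
140 242 [0.5085 0.3509 0.0349]
140 251 [0.4844 0.3478 0.0439]
250 262 [0.454  0.0702 0.0153]
245 208 [0.5967 0.0823 0.0119]
215 254 [0.4763 0.1607 0.0146]
```

View pics/tc.png

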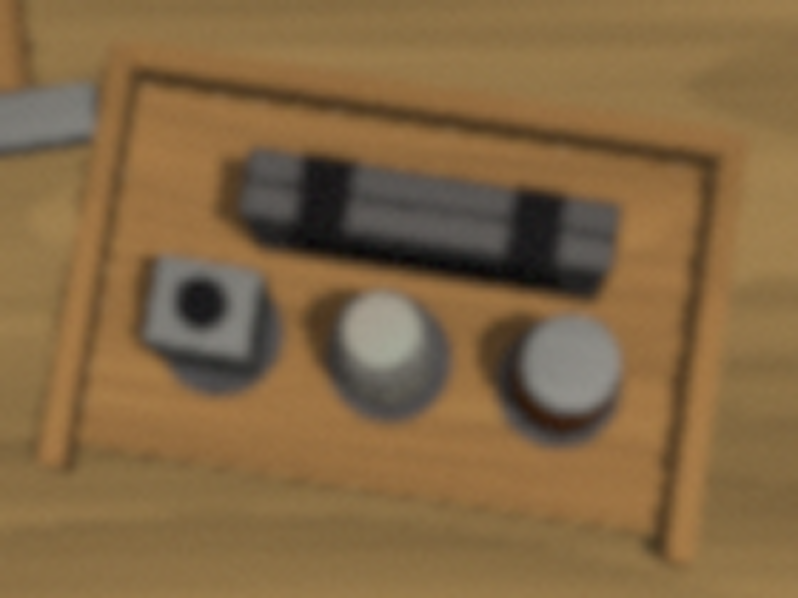

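View pics/sc.png

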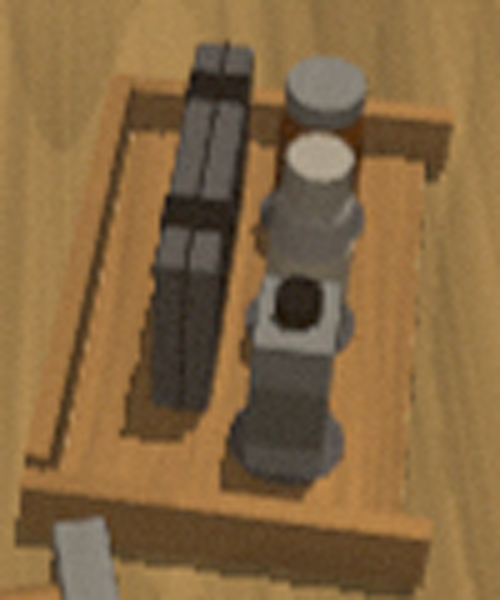

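The crops show the tin (left, y+), can (middle) and jar (right, y-) on their felts, the case about 2-3 cm behind them and roughly aligned with the cubby, and the hammer head beside the cubby's left wall.

```bash
cat > meas.py <<'E'
from h import *
def sel(w,x,y,z):
    m=(w[...,0]>x[0])&(w[...,0]<x[1])&(w[...,1]>y[0])&(w[...,1]<y[1])&(w[...,2]>z[0])&(w[...,2]<z[1]); return w[m]
def rect(p):
    (c,s,a)=cv2.minAreaRect((p[:,:2]*1000).astype(np.float32)); return np.round(c,1),np.round(s,1),round(a,2)
def circ(p):
    c,r=cv2.minEnclosingCircle((p[:,:2]*1000).astype(np.float32)); return np.round(c,1),round(r,1)
E
python3 - <<'E'
from meas import *
for n in("top","side"):
    w=np.load(n+"w.npy");print(n)
    for k,x,y,z in(("tin",(.46,.525),(.07,.13),(.105,.114)),("tincap",(.46,.525),(.07,.13),(.117,.13)),("can",(.45,.52),(-.01,.055),(.132,.145)),("jar",(.44,.505),(-.09,-.02),(.106,.118)),("case",(.505,.57),(-.1,.12),(.118,.13)),
      ("tray_rim",(.4,.7),(-.5,-.25),(.012,.03)),("tray_all",(.4,.7),(-.5,-.25),(.003,.03)),("cubby",(.38,.66),(-.15,.19),(.045,.07)),("cubbyfloor",(.38,.66),(-.15,.19),(.009,.017)),("stand",(.4,.65),(.24,.45),(.015,.2))):
        p=sel(w,x,y,z)
        if len(p)<5: print(k,len(p));continue
        print(k,len(p),p.mean(0).round(4),"z",np.percentile(p[:,2],[5,50,95]).round(4),"rect",*rect(p),"circ",*circ(p))
    # slope plane
    p=sel(w,(.4,.65),(.24,.45),(.015,.2))
    np.save(n+"st.npy",p)
    s=p[(abs(p[:,1]-.34)<.006)];i=np.argsort(s[:,0]);print((s[i]*1000).round(0)[:, [0,2]].tolist())
E
```

```text
top
tin 212 [0.5032 0.0997 0.1097] z [0.1063 0.1097 0.113 ] rect [503.8 100.2] [43.5 38.5] 80.56 circ [503.8 100.3] 27.6
tincap 65 [0.5036 0.1003 0.1236] z [0.1205 0.1235 0.1265] rect [503.3 100.4] [19.7 19.4] 1.04 circ [503.4 100.6] 10.9
can 143 [0.489  0.0242 0.1364] z [0.1329 0.1366 0.1396] rect [489.9  24.2] [28.3 31.2] 88.9 circ [489.3  24.1] 16.2
jar 233 [ 0.4766 -0.0547  0.1116] z [0.1081 0.1115 0.1152] rect [476.8 -54.5] [38.6 41.2] 87.85 circ [476.8 -55.1] 20.8
case 795 [0.5403 0.007  0.1221] z [0.1189 0.1221 0.1259] rect [541.1  18.6] [ 62.3 186.7] 3.29 circ [522.6  17.5] 94.0
tray_rim 477 [ 0.5539 -0.3671  0.0166] z [0.0127 0.0163 0.0212] rect [ 531.4 -367. ] [265.7 152.5] 2.33 circ [ 531.3 -367.4] 151.1
tray_all 4024 [ 0.5345 -0.3706  0.0066] z [0.0032 0.0052 0.017 ] rect [ 549.9 -375.2] [299.4 249.7] 0.05 circ [ 546.2 -374. ] 190.4
cubby 658 [0.5813 0.0071 0.0512] z [0.0457 0.0499 0.0653] rect [528.   15.1] [289.3 170.4] 81.09 circ [521.   17.9] 161.4
cubbyfloor 3785 [0.5081 0.0209 0.0122] z [0.0094 0.0121 0.0157] rect [515.7  41.1] [330.9 188.3] 80.29 circ [515.7  41.1]
[... 6799 characters left out ...]
.0, 71.0], [550.0, 75.0], [551.0, 74.0], [551.0, 73.0], [551.0, 72.0], [553.0, 81.0], [553.0, 77.0], [553.0, 81.0], [553.0, 80.0], [553.0, 77.0], [553.0, 77.0], [555.0, 82.0], [555.0, 84.0], [555.0, 83.0], [555.0, 80.0], [555.0, 83.0], [555.0, 85.0], [557.0, 88.0], [557.0, 87.0], [557.0, 88.0], [557.0, 88.0], [557.0, 87.0], [557.0, 88.0], [559.0, 88.0], [559.0, 89.0], [559.0, 89.0], [559.0, 88.0], [559.0, 87.0], [561.0, 87.0], [561.0, 87.0], [561.0, 86.0], [561.0, 87.0], [561.0, 86.0], [561.0, 87.0], [562.0, 84.0], [563.0, 86.0], [563.0, 86.0], [563.0, 86.0], [563.0, 86.0], [565.0, 86.0], [565.0, 85.0], [565.0, 87.0], [565.0, 86.0], [565.0, 87.0], [567.0, 85.0], [567.0, 84.0], [567.0, 84.0]]
```

Run:
```python
from meas import *
def pl(p,it=4):
    for _ in range(it):
        c=p.mean(0);n=np.linalg.svd(p-c)[2][2];d=(p-c)@n;p=p[abs(d)<max(.003,0)]
    return c,n*np.sign(n[2]),len(p),d.std()
P=[]
for n in("top","side"):
    w=np.load(n+"w.npy")
    # case
    p=sel(w,(.515,.57),(-.09,.11),(.117,.13)); p=p[abs((p-[.541,.008,0])@[.985,-.174,0])<.022]
    print(n,"case",len(p),p.mean(0).round(4),np.median(p[:,2]).round(4),*rect(p))
    s=np.load(n+"st.npy"); u=(s[:,0]-.529)+ (s[:,1]-.34)*np.tan(np.radians(-5.5))
    sl=s[(u>.004)&(u<.028)&(s[:,2]>.03)]; le=s[(u<-.006)&(u>-.03)&(s[:,2]<.045)]
    tp=s[(s[:,2]>.082)]
    print(" top edge",*rect(tp)); 
    a=pl(sl);b=pl(le)
    for q in(a,b): print("  ",q[0].round(4),q[1].round(4),q[2],q[3].round(5),"tilt",np.degrees(np.arccos(q[1][2])).round(2),"yaw",np.degrees(np.arctan2(q[1][1],q[1][0])).round(2))
    y=np.cross(a[1],b[1]);y/=np.linalg.norm(y);y*=np.sign(y[1])
    pt=np.linalg.solve(np.array([a[1],b[1],y]),np.array([a[1]@a[0],b[1]@b[0],y@[.53,.343,.03]]))
    t=(sl-pt)@y; t2=(le-pt)@y; t3=(tp-pt)@y
    print("  y",y.round(4),"yaw",np.degrees(np.arctan2(-y[0],y[1])).round(2),"corner@",pt.round(4),"extents",[ (np.percentile(k,.5).round(4),np.percentile(k,99.5).round(4)) for k in(t,t2,t3)])
    p=sel(w,(.39,.68),(-.46,-.27),(.011,.022));print("tray",*rect(p)); f=sel(w,(.43,.63),(-.42,-.32),(-.01,.02));print("floor z",np.median(f[:,2]).round(4))
    f=sel(w,(.45,.58),(-.12,.16),(.005,.02));print("cubby floor z",np.median(f[:,2]).round(4))
```

```text
top case 806 [0.5414 0.0031 0.1219] 0.1219 [542.1   3. ] [159.8  31.3] 79.66
 top edge [560.8 348.9] [180.   14.1] 84.0
   [0.5462 0.3502 0.0595] [-0.9044  0.095   0.416 ] 811 0.00121 tilt 65.42 yaw 174.0
   [0.5123 0.3543 0.0318] [ 0.4751 -0.0501  0.8785] 495 0.00153 tilt 28.54 yaw -6.02
  y [1.046e-01 9.945e-01 2.000e-04] yaw -6.0 corner@ [0.5284 0.3432 0.0224] extents [(np.float64(-0.0807), np.float64(0.0979)), (np.float64(-0.0805), np.float64(0.0987)), (np.float64(-0.0806), np.float64(0.0976))]
tray [ 529.7 -367.1] [270.9 152.5] 2.33
floor z 0.0033
cubby floor z 0.0117
side case 579 [0.5425 0.0106 0.1227] 0.1228 [541.4   3.8] [161.3  31.4] 79.88
 top edge [561.1 349.7] [179.6  13.1] 83.85
   [0.5471 0.3586 0.0616] [-0.9034  0.0965  0.4177] 1023 0.00052 tilt 65.31 yaw 173.9
   [0.5131 0.3614 0.0329] [ 0.426  -0.0462  0.9035] 1038 0.00112 tilt 25.37 yaw -6.19
  y [1.065e-01 9.943e-01 6.000e-04] yaw -6.11 corner@ [0.5284 0.3432 0.0247] extents [(np.float64(-0.0798), np.float64(0.0995)), (np.float64(-0.0793), np.float64(0.0995)), (np.float64(-0.0793), np.float64(0.0991))]
tray [ 527.8 -365.9] [271.1 158. ] 2.36
floor z 0.0047
cubby floor z 0.0129
```

```bash
cat > go.py <<'E'
# go.py x y z [yaw_of_tool_y_deg] : turn (tool axes), then shift (mm, in turned tool axes) to the world TCP target
import sys; from h import *; from bench import ctrl
def go(p,Rt,o=None):
    o=o or ctrl.get_obs(); Rc=rot(o["eef_rot"]); print("t",round(o["time_s"],1),"pos",o["eef_pos"].round(4),"turn",(Rc.inv()*Rt).as_rotvec().round(4),"shift",(Rt.inv().apply(np.array(p)-o["eef_pos"])*1000).round(1),"shift in present axes",(Rc.inv().apply(np.array(p)-o["eef_pos"])*1000).round(1))
def down(yaw):
    a=np.radians(yaw);y=np.array([np.cos(a),np.sin(a),0]);z=np.array([0,0,-1.]);return R.from_matrix(np.stack([np.cross(y,z),y,z],1))
if __name__=="__main__":
    v=[float(a) for a in sys.argv[1:]]; go(v[:3],down(v[3] if len(v)>3 else 80))
E
python3 go.py .4765 -.054 .2
python3 - <<'E'
from go import *
for k in((.4765,-.054),(.489,.0248),(.5037,.101),(.450,-.370),(.530,-.367),(.610,-.364)):print(k,(down(80).inv().apply([*k,0])*1000).round(1))
E
```

```text
t 0.1 pos [0.2543 0.5151 0.2305] turn [-0.0015 -0.0005 -0.2842] shift [-317.6 -521.9   30.5] shift in present axes [-451.3 -411.9   31. ]
(0.4765, -0.054) [-478.6   29.6    0. ]
(0.489, 0.0248) [-477.3  109.3    0. ]
(0.5037, 0.101) [-478.5  186.9    0. ]
(0.45, -0.37) [-507.4 -286.2    0. ]
(0.53, -0.367) [-585.7 -269.4    0. ]
(0.61, -0.364) [-663.9 -252.5    0. ]
```

>>> jog_arm --series '[[[0, 0, 0, 0, 0, -0.142, 62], [0, 0, 0, 0, 0, -0.142, 62], [-20, -32.5, 2, 0, 0, 0, 62], [-20, -32.5, 2, 0, 0, 0, 62], [-20, -32.5, 2, 0, 0, 0, 62], [-20, -32.5, 2, 0, 0, 0, 62], [-20, -32.5, 2, 0, 0, 0, 62], [-20, -32.5, 2, 0, 0, 0, 62], [-20, -32.5, 2, 0, 0, 0, 62], [-20, -32.5, 2, 0, 0, 0, 62]]]'

```text
time_s: 1.1
eef_pos: [0.367, 0.2302, 0.215]
eef_rot: [-0.0, 0.087, 0.996, -0.0]
wrist_force: [1.4, 0.3, 0.5]
opening: 0.724
grasp_force: 0.0
```

>>> jog_arm --series '[[[-20, -32.5, 2, 0, 0, 0, 62], [-20, -32.5, 2, 0, 0, 0, 62], [-20, -32.5, 2, 0, 0, 0, 62], [-20, -32.5, 2, 0, 0, 0, 62], [-20, -32.5, 2, 0, 0, 0, 62], [-20, -32.5, 2, 0, 0, 0, 62], [-20, -32.5, 2, 0, 0, 0, 62], [-17, -33, 2, 0, 0, 0, 62], [0, 0, 0, 0, 0, 0, 62], [0, 0, 0, 0, 0, 0, 62]]]'

```text
time_s: 2.1
eef_pos: [0.4759, -0.0525, 0.1987]
eef_rot: [-0.001, 0.088, 0.996, 0.0]
wrist_force: [0.1, 0.5, -0.3]
opening: 0.726
grasp_force: 0.0
```

```bash
python3 go.py .4765 -.054 .066
```

```text
t 2.1 pos [ 0.4759 -0.0525  0.1987] turn [ 0.0006 -0.0016 -0.0023] shift [ -0.9  -1.4 132.7] shift in present axes [ -1.1  -1.5 132.7]
```

>>> jog_arm --series '[[[-1, -1.5, 20, 0, 0, 0, 62], [0, 0, 25, 0, 0, 0, 62], [0, 0, 25, 0, 0, 0, 62], [0, 0, 25, 0, 0, 0, 62], [0, 0, 20, 0, 0, 0, 62], [0, 0, 12, 0, 0, 0, 62], [0, 0, 6, 0, 0, 0, 62], [0, 0, 0, 0, 0, 0, 62], [0, 0, 0, 0, 0, 0, 20], [0, 0, 0, 0, 0, 0, 20]]]'

```text
time_s: 3.1
eef_pos: [0.4781, -0.054, 0.0677]
eef_rot: [0.001, 0.087, 0.996, -0.0]
wrist_force: [-1.3, 0.6, 2.8]
opening: 0.512
grasp_force: 61.0
```

>>> jog_arm --series '[[[0, 0, 0, 0, 0, 0, 20], [0, 0, 0, 0, 0, 0, 20], [0, 0, 0, 0, 0, 0, 20], [0, 0, 0, 0, 0, 0, 20], [0, 0, 0, 0, 0, 0, 20], [0, 0, 0, 0, 0, 0, 20], [0, 0, -5, 0, 0, 0, 20], [0, 0, -15, 0, 0, 0, 20], [0, 0, -20, 0, 0, 0, 20], [0, 0, -20, 0, 0, 0, 20]]]'

```text
time_s: 4.1
eef_pos: [0.4763, -0.0536, 0.1266]
eef_rot: [-0.001, 0.087, 0.996, 0.0]
wrist_force: [-0.2, -0.7, -4.0]
opening: 0.512
grasp_force: 61.8
```

```bash
python3 go.py .45 -.370 .13; python3 -c "
from bench import ctrl;print(ctrl.get_obs()['q'])"
```

```text
t 4.1 pos [ 0.4763 -0.0536  0.1266] turn [ 0.0002 -0.0015 -0.0004] shift [ -29.1 -316.2   -3.4] shift in present axes [ -29.2 -316.2   -3.5]
[-3.60301526e-01  9.45679693e-02  1.93416915e+00 -7.27474116e-05
  1.11438787e+00 -1.75617026e+00]
```

>>> jog_arm --series '[[[-2, -20, 0, 0, 0, 0, 20], [-3, -35, 0, 0, 0, 0, 20], [-3, -40, 0, 0, 0, 0, 20], [-4, -40, 0, 0, 0, 0, 20], [-4, -40, 0, 0, 0, 0, 20], [-4, -40, 0, 0, 0, 0, 20], [-4, -40, 0, 0, 0, 0, 20], [-3, -35, 0, 0, 0, 0, 20], [-2, -20, 0, 0, 0, 0, 20], [0, -6, 0, 0, 0, 0, 20]]]'

```text
time_s: 5.1
eef_pos: [0.45, -0.3719, 0.1261]
eef_rot: [-0.0, 0.088, 0.996, -0.0]
wrist_force: [0.1, 0.9, -3.8]
opening: 0.51
grasp_force: 62.0
```

>>> jog_arm --series '[[[0, 0, 10, 0, 0, 0, 20], [0, 0, 20, 0, 0, 0, 20], [0, 0, 20, 0, 0, 0, 20], [0, 0, 10, 0, 0, 0, 20], [0, 0, 4, 0, 0, 0, 20], [0, 0, 1.5, 0, 0, 0, 20], [0, 0, 0.7, 0, 0, 0, 20], [0, 0, 0.3, 0, 0, 0, 20], [0, 0, 0, 0, 0, 0, 20], [0, 0, 0, 0, 0, 0, 20]]]'

```text
time_s: 6.1
eef_pos: [0.4508, -0.3703, 0.0603]
eef_rot: [0.0, 0.087, 0.996, -0.0]
wrist_force: [0.5, -0.1, -4.0]
opening: 0.506
grasp_force: 62.0
```

>>> jog_arm --series '[[[0, 0, 0.5, 0, 0, 0, 20], [0, 0, 0.5, 0, 0, 0, 20], [0, 0, 0, 0, 0, 0, 20], [0, 0, 0, 0, 0, 0, 20], [0, 0, 0, 0, 0, 0, 20], [0, 0, 0, 0, 0, 0, 20], [0, 0, 0, 0, 0, 0, 20], [0, 0, 0, 0, 0, 0, 20], [0, 0, 0, 0, 0, 0, 20], [0, 0, 0, 0, 0, 0, 20]]]'

```text
time_s: 7.1
eef_pos: [0.4511, -0.3705, 0.0597]
eef_rot: [0.0, 0.087, 0.996, -0.0]
wrist_force: [-0.8, 2.0, 5.8]
opening: 0.505
grasp_force: 62.9
```

>>> jog_arm --series '[[[0, 0, 0, 0, 0, 0, 62], [0, 0, 0, 0, 0, 0, 62], [0, 0, 0, 0, 0, 0, 62], [0, 0, 0, 0, 0, 0, 62], [0, 0, -5, 0, 0, 0, 62], [0, 0, -15, 0, 0, 0, 62], [0, 0, -25, 0, 0, 0, 62], [0, 0, -30, 0, 0, 0, 62], [0, 0, -25, 0, 0, 0, 62], [0, 0, -15, 0, 0, 0, 62]]]'

```text
time_s: 8.1
eef_pos: [0.4516, -0.3711, 0.1776]
eef_rot: [0.002, 0.087, 0.996, -0.002]
wrist_force: [1.1, -0.1, -0.6]
opening: 0.727
grasp_force: 0.0
```

>>> jog_arm --series '[[[3, 30, 0, 0, 0, 0, 62], [3, 40, 0, 0, 0, 0, 62], [4, 45, 0, 0, 0, 0, 62], [4, 45, 0, 0, 0, 0, 62], [4, 45, 0, 0, 0, 0, 62], [4, 45, 0, 0, 0, 0, 62], [3, 45, 0, 0, 0, 0, 62], [3, 45, 0, 0, 0, 0, 62], [2, 35, 0, 0, 0, 0, 62], [1, 20, 0, 0, 0, 0, 62]]]'

```text
time_s: 9.1
eef_pos: [0.4885, 0.0271, 0.1743]
eef_rot: [0.0, 0.086, 0.996, 0.0]
wrist_force: [0.1, -0.2, -0.1]
opening: 0.729
grasp_force: 0.0
```

Run:
```python
from meas import *; from go import go,down; from bench import ctrl
go([.489,.0248,.069],down(80))
for n in("side","top"):
    c=ctrl.camera(n);w=cloud(c);p=sel(w,(.40,.50),(-.42,-.32),(.095,.12));print(n,"jar",len(p),circ(p) if len(p)>4 else '')
    p=sel(w,(.45,.52),(-.01,.055),(.132,.145));print("can",len(p),circ(p) if len(p)>4 else '')
go([.489,.0248,.069],down(80))
cv2.imwrite("pics/s1.png",cv2.resize(c["frame"],None,fx=1.4,fy=1.4))
```

```text
t 9.1 pos [0.4885 0.0271 0.1743] turn [0.0005 0.0002 0.0021] shift [ -0.9  -2.2 105.3] shift in present axes [ -0.8  -2.2 105.3]
side jar 0 
can 98 (array([489.6,  25.8]), 17.2)
top jar 252 (array([ 449.9, -371.6]), 21.7)
can 0 
t 9.2 pos [0.4887 0.0267 0.1742] turn [0.0006 0.0002 0.0034] shift [ -0.7  -1.8 105.2] shift in present axes [ -0.6  -1.9 105.2]
```

>>> jog_arm --series '[[[-1, -1.5, 15, 0, 0, 0, 62], [0, 0, 20, 0, 0, 0, 62], [0, 0, 22, 0, 0, 0, 62], [0, 0, 22, 0, 0, 0, 62], [0, 0, 15, 0, 0, 0, 62], [0, 0, 8, 0, 0, 0, 62], [0, 0, 3, 0, 0, 0, 62], [0, 0, 0, 0, 0, 0, 62], [0, 0, 0, 0, 0, 0, 20], [0, 0, 0, 0, 0, 0, 20]]]'

```text
time_s: 10.2
eef_pos: [0.4905, 0.0224, 0.07]
eef_rot: [0.001, 0.087, 0.996, -0.0]
wrist_force: [-0.7, -2.1, 1.5]
opening: 0.477
grasp_force: 59.6
```

>>> jog_arm --series '[[[0, 0, 0, 0, 0, 0, 20], [0, 0, 0, 0, 0, 0, 20], [0, 0, 0, 0, 0, 0, 20], [0, 0, 0, 0, 0, 0, 20], [0, 0, -5, 0, 0, 0, 20], [0, 0, -15, 0, 0, 0, 20], [0, 0, -20, 0, 0, 0, 20], [0, 0, -20, 0, 0, 0, 20], [0, 0, 0, 0, 0, 0, 20], [0, 0, 0, 0, 0, 0, 20]]]'

```text
time_s: 11.2
eef_pos: [0.4894, 0.0228, 0.1286]
eef_rot: [0.0, 0.087, 0.996, 0.0]
wrist_force: [-0.3, 0.2, -2.2]
opening: 0.48
grasp_force: 60.3
```

```bash
python3 go.py .530 -.367 .13
```

```text
t 11.2 pos [0.4894 0.0228 0.1286] turn [ 0.      0.0003 -0.0002] shift [-107.7 -376.8   -1.4] shift in present axes [-107.8 -376.8   -1.4]
```

>>> jog_arm --series '[[[-6, -22, 0, 0, 0, 0, 20], [-12, -40, 0, 0, 0, 0, 20], [-13, -45, 0, 0, 0, 0, 20], [-13, -46, 0, 0, 0, 0, 20], [-13, -46, 0, 0, 0, 0, 20], [-13, -46, 0, 0, 0, 0, 20], [-13, -46, 0, 0, 0, 0, 20], [-12, -43, 0, 0, 0, 0, 20], [-9, -30, 0, 0, 0, 0, 20], [-4, -13, 0, 0, 0, 0, 20]]]'

```text
time_s: 12.2
eef_pos: [0.5292, -0.37, 0.1265]
eef_rot: [-0.001, 0.089, 0.996, 0.0]
wrist_force: [0.0, 1.5, -2.8]
opening: 0.48
grasp_force: 60.5
```

>>> jog_arm --series '[[[0, 0, 8, 0, 0, 0, 20], [0, 0, 18, 0, 0, 0, 20], [0, 0, 20, 0, 0, 0, 20], [0, 0, 12, 0, 0, 0, 20], [0, 0, 5, 0, 0, 0, 20], [0, 0, 2, 0, 0, 0, 20], [0, 0, 1, 0, 0, 0, 20], [0, 0, 0.5, 0, 0, 0, 20], [0, 0, 0, 0, 0, 0, 20], [0, 0, 0, 0, 0, 0, 20]]]'

```text
time_s: 13.2
eef_pos: [0.5306, -0.3677, 0.063]
eef_rot: [0.0, 0.087, 0.996, -0.0]
wrist_force: [0.5, -0.5, -2.2]
opening: 0.478
grasp_force: 60.4
```

>>> jog_arm --series '[[[0, 0, 0.5, 0, 0, 0, 20], [0, 0, 0.5, 0, 0, 0, 20], [0, 0, 0, 0, 0, 0, 20], [0, 0, 0, 0, 0, 0, 20], [0, 0, 0, 0, 0, 0, 20], [0, 0, 0, 0, 0, 0, 20], [0, 0, 0, 0, 0, 0, 20], [0, 0, 0, 0, 0, 0, 20], [0, 0, 0, 0, 0, 0, 20], [0, 0, 0, 0, 0, 0, 20]]]'

```text
time_s: 14.2
eef_pos: [0.5306, -0.3676, 0.062]
eef_rot: [0.0, 0.087, 0.996, -0.0]
wrist_force: [-1.1, 0.3, 4.5]
opening: 0.476
grasp_force: 61.1
```

>>> jog_arm --series '[[[0, 0, 0, 0, 0, 0, 62], [0, 0, 0, 0, 0, 0, 62], [0, 0, 0, 0, 0, 0, 62], [0, 0, -5, 0, 0, 0, 62], [0, 0, -15, 0, 0, 0, 62], [0, 0, -25, 0, 0, 0, 62], [0, 0, -30, 0, 0, 0, 62], [0, 0, -25, 0, 0, 0, 62], [3, 10, -10, 0, 0, 0, 62], [5, 20, 0, 0, 0, 0, 62]]]'

```text
time_s: 15.2
eef_pos: [0.5285, -0.3377, 0.1744]
eef_rot: [0.002, 0.088, 0.996, -0.002]
wrist_force: [-0.3, -0.2, -0.6]
opening: 0.726
grasp_force: 0.0
```

>>> jog_arm --series '[[[10, 40, 0, 0, 0, 0, 62], [11, 47, 0, 0, 0, 0, 62], [11, 48, 0, 0, 0, 0, 62], [11, 48, 0, 0, 0, 0, 62], [11, 48, 0, 0, 0, 0, 62], [11, 48, 0, 0, 0, 0, 62], [11, 48, 0, 0, 0, 0, 62], [11, 48, 0, 0, 0, 0, 62], [9, 35, 0, 0, 0, 0, 62], [4, 17, 0, 0, 0, 0, 62]]]'

```text
time_s: 16.2
eef_pos: [0.5018, 0.1051, 0.1712]
eef_rot: [-0.0, 0.086, 0.996, 0.0]
wrist_force: [-0.2, -0.8, 0.7]
opening: 0.73
grasp_force: 0.0
```

```bash
python3 go.py .5037 .101 .066
```

```text
t 16.2 pos [0.5018 0.1051 0.1712] turn [ 0.0007 -0.0008  0.003 ] shift [ -2.6  -3.7 105.2] shift in present axes [ -2.7  -3.7 105.2]
```

>>> jog_arm --series '[[[-0.5, 0, 15, 0, 0, 0, 62], [0, 0, 20, 0, 0, 0, 62], [0, 0, 22, 0, 0, 0, 62], [0, 0, 22, 0, 0, 0, 62], [0, 0, 15, 0, 0, 0, 62], [0, 0, 8, 0, 0, 0, 62], [0, 0, 3, 0, 0, 0, 62], [0, 0, 0, 0, 0, 0, 62], [0, 0, 0, 0, 0, 0, 20], [0, 0, 0, 0, 0, 0, 20]]]'

```text
time_s: 17.2
eef_pos: [0.5048, 0.1014, 0.0674]
eef_rot: [0.001, 0.087, 0.996, 0.0]
wrist_force: [-0.1, -0.2, 3.7]
opening: 0.506
grasp_force: 61.4
```

>>> jog_arm --series '[[[0, 0, 0, 0, 0, 0, 20], [0, 0, 0, 0, 0, 0, 20], [0, 0, 0, 0, 0, 0, 20], [0, 0, 0, 0, 0, 0, 20], [0, 0, -5, 0, 0, 0, 20], [0, 0, -15, 0, 0, 0, 20], [0, 0, -20, 0, 0, 0, 20], [0, 0, -20, 0, 0, 0, 20], [0, 0, 0, 0, 0, 0, 20], [0, 0, 0, 0, 0, 0, 20]]]'

```text
time_s: 18.2
eef_pos: [0.5037, 0.1014, 0.1259]
eef_rot: [-0.0, 0.087, 0.996, -0.0]
wrist_force: [-0.2, -0.8, -2.5]
opening: 0.507
grasp_force: 61.4
```

```bash
python3 go.py .610 -.364 .13
```

```text
t 18.2 pos [0.5037 0.1014 0.1259] turn [-0.     -0.     -0.0003] shift [-185.5 -439.9   -4.1] shift in present axes [-185.7 -439.8   -4.1]
```

Run:
```python
from meas import *; from bench import ctrl
for n in("side","top"):
    c=ctrl.camera(n);w=cloud(c);cv2.imwrite(f"pics/{n}2.png",cv2.resize(c["frame"][100:330,150:470] if n=="top" else c["frame"][110:310,200:380],None,fx=2.5,fy=2.5))
    p=sel(w,(.50,.60),(-.09,.11),(.117,.127)); p=p[abs((p-[.541,.008,0])@[.985,-.174,0])<.03]
    print(n,"case",len(p),p.mean(0).round(4),*rect(p))
```

```text
side case 551 [0.544  0.013  0.1228] [542.3   3.1] [162.5  31.2] 82.41
top case 620 [ 0.5397 -0.0162  0.1217] [540.  -16.3] [122.9  31.9] 82.55
```

View pics/top2.png

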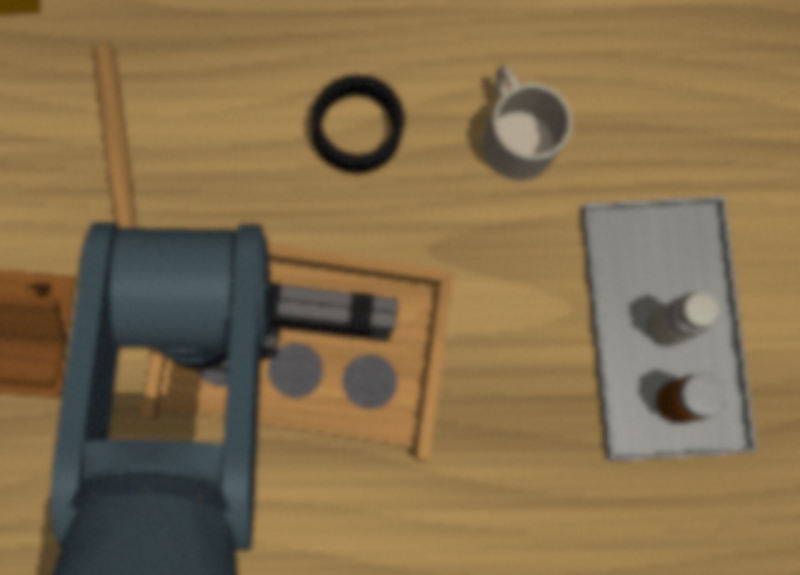

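The can's diagonal exit brushed the case and turned it about 2.6°. It is still standing, and jar and can stand upright in the tray. I'll take the tin straight out along y before turning across.

>>> jog_arm --series '[[[3, -20, -8, 0, 0, 0, 20], [2, -40, -8, 0, 0, 0, 20], [0, -48, 0, 0, 0, 0, 20], [0, -48, 0, 0, 0, 0, 20], [0, -48, 0, 0, 0, 0, 20], [0, -46, 0, 0, 0, 0, 20], [-15, -30, 0, 0, 0, 0, 20], [-30, -26, 0, 0, 0, 0, 20], [-34, -28, 0, 0, 0, 0, 20], [-34, -28, 0, 0, 0, 0, 20]]]'

```text
time_s: 19.3
eef_pos: [0.5473, -0.2749, 0.1405]
eef_rot: [-0.001, 0.088, 0.996, 0.001]
wrist_force: [0.2, -0.3, -1.9]
opening: 0.508
grasp_force: 61.9
```

>>> jog_arm --series '[[[-34, -28, 0, 0, 0, 0, 20], [-24, -25, 0, 0, 0, 0, 20], [-14, -18, 6, 0, 0, 0, 20], [-6, -7, 15, 0, 0, 0, 20], [0, 0, 25, 0, 0, 0, 20], [0, 0, 20, 0, 0, 0, 20], [0, 0, 12, 0, 0, 0, 20], [0, 0, 4, 0, 0, 0, 20], [0, 0, 0, 0, 0, 0, 20], [0, 0, 0, 0, 0, 0, 20]]]'

```text
time_s: 20.3
eef_pos: [0.6105, -0.3641, 0.0598]
eef_rot: [-0.0, 0.087, 0.996, 0.0]
wrist_force: [-0.3, 0.2, -2.7]
opening: 0.507
grasp_force: 62.2
```

```bash
python3 go.py .610 -.364 .0585
```

```text
t 20.3 pos [ 0.6105 -0.3641  0.0598] turn [ 0.0002 -0.0004 -0.0002] shift [ 0.5 -0.   1.3] shift in present axes [ 0.5 -0.   1.3]
```

>>> jog_arm --series '[[[0, 0, 0.5, 0, 0, 0, 20], [0, 0, 0.5, 0, 0, 0, 20], [0, 0, 0.3, 0, 0, 0, 20], [0, 0, 0, 0, 0, 0, 20], [0, 0, 0, 0, 0, 0, 20], [0, 0, 0, 0, 0, 0, 20], [0, 0, 0, 0, 0, 0, 20], [0, 0, 0, 0, 0, 0, 20], [0, 0, 0, 0, 0, 0, 20], [0, 0, 0, 0, 0, 0, 20]]]'

```text
time_s: 21.3
eef_pos: [0.6106, -0.3642, 0.0591]
eef_rot: [0.0, 0.087, 0.996, -0.0]
wrist_force: [-0.5, 1.3, -1.6]
opening: 0.506
grasp_force: 62.2
```

>>> jog_arm --series '[[[0, 0, 0, 0, 0, 0, 62], [0, 0, 0, 0, 0, 0, 62], [0, 0, 0, 0, 0, 0, 62], [0, 0, -5, 0, 0, 0, 62], [0, 0, -15, 0, 0, 0, 62], [0, 0, -25, 0, 0, 0, 62], [0, 0, -30, 0, 0, 0, 62], [0, 0, -30, 0, 0, 0, 62], [5, 14, -25, 0, 0, 0, 62], [10, 28, -5, 0, 0, 0, 62]]]'

```text
time_s: 22.3
eef_pos: [0.6049, -0.3233, 0.2004]
eef_rot: [0.004, 0.088, 0.996, -0.003]
wrist_force: [0.5, 0.0, -0.2]
opening: 0.728
grasp_force: 0.0
```

>>> jog_arm --series '[[[16, 40, 0, 0, 0, 0, 62], [17, 45, 0, 0, 0, 0, 62], [17, 46, 0, 0, 0, 0, 62], [17, 46, 0, 0, 0, 0, 62], [17, 46, 0, 0, 0, 0, 62], [16, 43, 0, 0, 0, 0, 62], [11, 29, 0, 0, 0, 0, 62], [5, 13, 0, 0, 0, 0, 62], [0, 0, 0, 0, 0, 0.12, 62], [0, 0, 0, 0, 0, 0.14, 62]]]'

```text
time_s: 23.3
eef_pos: [0.543, 0.0032, 0.1953]
eef_rot: [0.001, 0.218, 0.976, -0.0]
wrist_force: [-0.4, -0.2, 0.1]
opening: 0.726
grasp_force: 0.0
```

>>> jog_arm --series '[[[0, 0, 0, 0, 0, 0.14, 62], [0, 0, 0, 0, 0, 0.14, 62], [0, 0, 0, 0, 0, 0.14, 62], [0, 0, 0, 0, 0, 0.14, 62], [0, 0, 0, 0, 0, 0.14, 62], [0, 0, 0, 0, 0, 0.14, 62], [0, 0, 0, 0, 0, 0.14, 62], [0, 0, 0, 0, 0, 0.14, 62], [0, 0, 0, 0, 0, 0.147, 62], [0, 0, 0, 0, 0, 0, 62]]]'

```text
time_s: 24.3
eef_pos: [0.543, 0.0023, 0.195]
eef_rot: [0.001, 0.753, 0.659, 0.0]
wrist_force: [1.1, 0.6, -0.6]
opening: 0.724
grasp_force: 0.0
```

Run:
```python
from meas import *; from go import go,down; from bench import ctrl
for n in("side","top"):
    c=ctrl.camera(n);w=cloud(c)
    p=sel(w,(.50,.60),(-.09,.11),(.117,.127)); p=p[abs((p-[.541,.008,0])@[.985,-.174,0])<.03]
    print(n,"case",len(p),p.mean(0).round(4),*rect(p))
    for k,x in(("jar",.45),("can",.53),("tin",.61)):
        p=sel(w,(x-.035,x+.035),(-.42,-.31),(.095,.135));print(k,len(p),*(circ(p) if len(p)>4 else ''),p[:,2].max().round(3) if len(p) else '')
go([.5420,.0033,.093],down(-7.5))
```

```text
side case 579 [0.543  0.0105 0.1229] [542.5   4.2] [160.9  31.5] 82.35
jar 65 [ 446.8 -367.8] 21.6 0.108
can 0 
tin 128 [ 611.1 -363. ] 28.7 0.12
top case 389 [0.543  0.0193 0.1219] [542.3   0.6] [156.9  31.4] 82.02
jar 246 [ 450.2 -371.8] 21.2 0.111
can 249 [ 528.6 -366.1] 20.8 0.133
tin 281 [ 609.9 -363.9] 28.1 0.12
t 24.4 pos [0.5428 0.0026 0.1947] turn [0.001  0.0003 0.0033] shift [  0.6  -0.9 101.7] shift in present axes [  0.6  -1.  101.7]
```

>>> jog_arm --series '[[[0.6, -0.8, 12, 0, 0, 0, 62], [0, 0, 20, 0, 0, 0, 62], [0, 0, 22, 0, 0, 0, 62], [0, 0, 20, 0, 0, 0, 62], [0, 0, 15, 0, 0, 0, 62], [0, 0, 8, 0, 0, 0, 62], [0, 0, 4, 0, 0, 0, 62], [0, 0, 0, 0, 0, 0, 62], [0, 0, 0, 0, 0, 0, 10], [0, 0, 0, 0, 0, 0, 10]]]'

```text
time_s: 25.4
eef_pos: [0.5424, 0.0038, 0.0938]
eef_rot: [0.001, 0.752, 0.659, 0.0]
wrist_force: [0.2, -0.2, 0.2]
opening: 0.398
grasp_force: 0.0
```

>>> jog_arm --series '[[[0, 0, 0, 0, 0, 0, 10], [0, 0, 0, 0, 0, 0, 10], [0, 0, 0, 0, 0, 0, 10], [0, 0, 0, 0, 0, 0, 10], [0, 0, -5, 0, 0, 0, 10], [0, 0, -15, 0, 0, 0, 10], [0, 0, -20, 0, 0, 0, 10], [0, 0, -20, 0, 0, 0, 10], [0, 0, 0, 0, 0, 0, 10], [0, 0, 0, 0, 0, 0, 10]]]'

```text
time_s: 26.4
eef_pos: [0.541, 0.004, 0.1522]
eef_rot: [-0.0, 0.752, 0.659, -0.0]
wrist_force: [-0.4, 0.4, -4.1]
opening: 0.345
grasp_force: 59.9
```

Run:
```python
from meas import *; from go import go,down; from bench import ctrl
for n in("side","top"):
    c=ctrl.camera(n);w=cloud(c)
    p=sel(w,(.50,.60),(-.1,.12),(.03,.19)); p=p[abs((p-[.541,.008,0])@[.985,-.174,0])<.04]; t=p[(p[:,2]>.177)]
    print(n,len(t),*rect(t),"zmax",np.percentile(p[:,2],98).round(4),"zmin",p[:,2].min().round(4),"y",p[:,1].min(),p[:,1].max())
o=ctrl.get_obs();print(o["q"],o["eef_pos"],o["opening"],o["wrist_force"])
```

```text
side 512 [544.3  21.4] [123.2  53.7] 71.61 zmax 0.185 zmin 0.071 y -0.042525502383029656 0.08532716332686963
top 241 [537.6  -2.7] [147.3  31.8] 84.08 zmax 0.1832 zmin 0.073 y -0.07582192385369091 0.08146101762934288
[-2.12048389e-01  1.93401518e-01  1.76431875e+00 -3.85646766e-06
  1.18713604e+00 -8.10401288e-02] [0.54036277 0.00416588 0.1512104 ] 0.34348914244923906 [ 0.32180038  0.14799211 -3.99765731]
```

```bash
cat > seat.py <<'E'
from go import *
a=np.radians(-6.05);t=np.radians(25);hh=np.array([np.cos(a),np.sin(a),0]);Z=np.array([0,0,1.])
sz=np.sin(t)*hh+np.cos(t)*Z;sx=np.cos(t)*hh-np.sin(t)*Z;sy=np.cross(sz,sx);O=np.array([.5294,.3526,.0245])
Rt=R.from_matrix(np.stack([sy,sx,-sz],1))
def tgt(x,y,z): return O+x*sx+y*sy+z*sz
E
python3 - <<'E'
from seat import *
print(sy,tgt(-.018,0,.141),tgt(-.018,0,.081))
go(tgt(-.018,0,.151),Rt); o=ctrl.get_obs()
print((down(-6.05).inv()*Rt).as_rotvec())
E
```

```text
[1.05396307e-01 9.94430298e-01 6.93889390e-18] [0.5724346  0.34803891 0.15989653] [0.54721874 0.35071145 0.10551806]
t 26.5 pos [0.5404 0.0042 0.1512] turn [ 0.4331 -0.0058 -0.0249] shift [345.3  -7.6 -16. ] shift in present axes [345.2  -9.  -17.6]
[ 4.36332313e-01  0.00000000e+00 -1.11907929e-16]
```

>>> jog_arm --series '[[[0, 0, -15, 0, 0, 0, 10], [0, 0, -25, 0, 0, 0, 10], [0, 0, -25, 0, 0, 0, 10], [8, 0, -20, 0, 0, 0, 10], [20, -1, -5, 0, 0, 0, 10], [35, -1, 0, 0, 0, 0, 10], [40, -1, 0, 0, 0, 0, 10], [40, -1, 0, 0, 0, 0, 10], [40, -1, 0, 0, 0, 0, 10], [40, -1, 0, 0, 0, 0, 10]]]'

```text
time_s: 27.5
eef_pos: [0.564, 0.2272, 0.241]
eef_rot: [-0.001, 0.752, 0.659, -0.001]
wrist_force: [-0.1, -0.3, -3.6]
opening: 0.343
grasp_force: 60.1
```

>>> jog_arm --series '[[[40, -1, 0, 0, 0, 0, 10], [35, -1, 0, 0, 0, 0, 10], [28, -1, 0, 0, 0, 0, 10], [14, -1, 0, 0, 0, 0, 10], [5, 0, 0, 0, 0, 0, 10], [0, 0, 0, 0.1, 0, 0, 10], [0, 0, 0, 0.11, 0, 0, 10], [0, 0, 0, 0.11, 0, 0, 10], [0, 0, 0, 0.11, 0, 0, 10], [0, 0, 0, 0, 0, 0, 10]]]'

```text
time_s: 28.5
eef_pos: [0.5784, 0.3441, 0.2384]
eef_rot: [-0.162, 0.736, 0.642, -0.143]
wrist_force: [-0.4, 0.4, -4.7]
opening: 0.341
grasp_force: 61.2
```

Run:
```python
from seat import *
go(tgt(-.018,0,.141),Rt); print(ctrl.get_obs()["q"])
for n in("side",):
    c=ctrl.camera(n);cv2.imwrite(f"pics/{n}3.png",cv2.resize(c["frame"][200:420,200:420],None,fx=2.5,fy=2.5))
```

```text
t 28.5 pos [0.5784 0.3441 0.2384] turn [ 0.0004 -0.0094 -0.0283] shift [ 3.3 27.5 73.8] shift in present axes [ 3.4 27.3 73.9]
[0.2795613  0.66309289 0.99743872 0.17660368 1.88063386 0.43539025]
```

View pics/side3.png

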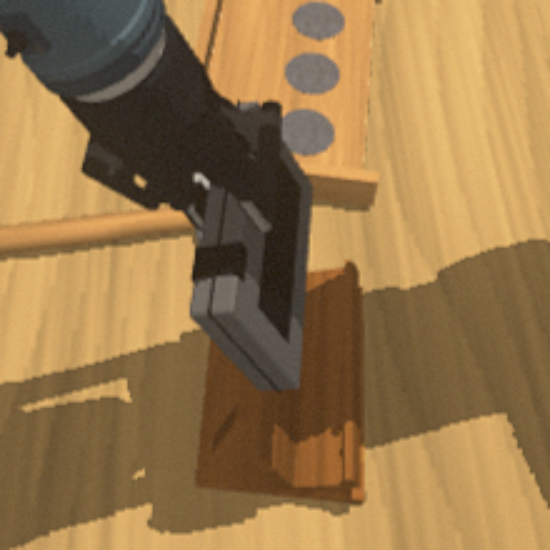

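The view shows the case gripped at its top edge, tilted and hanging above and behind the stand. It still needs about 27 mm towards the slope normal and then lowering.

>>> jog_arm --series '[[[0, 0, 0, 0, -0.009, -0.028, 10], [1, 9, 0, 0, 0, 0, 10], [1.3, 10, 0, 0, 0, 0, 10], [1, 8.5, 10, 0, 0, 0, 10], [0, 0, 20, 0, 0, 0, 10], [0, 0, 20, 0, 0, 0, 10], [0, 0, 14, 0, 0, 0, 10], [0, 0, 8, 0, 0, 0, 10], [0, 0, 2, 0, 0, 0, 10], [0, 0, 0, 0, 0, 0, 10]]]'

```text
time_s: 29.55
eef_pos: [0.5717, 0.3515, 0.1646]
eef_rot: [-0.159, 0.725, 0.655, -0.141]
wrist_force: [0.7, -0.1, -3.5]
opening: 0.336
grasp_force: 61.2
```

Run:
```python
from seat import *; from meas import *
B=np.stack([sx,sy,sz],1)
for n in("side","top"):
    c=ctrl.camera(n);w=cloud(c)
    p=((w-O)@B).reshape(-1,3); k=(abs(p[:,0]+.018)<.03)&(abs(p[:,1])<.1)&(p[:,2]>.055)&(p[:,2]<.18); f=(c["frame"].reshape(-1,3)); p=p[k]
    print(n,len(p),"x",np.percentile(p[:,0],[1,99]).round(4),"y",np.percentile(p[:,1],[0.5,99.5]).round(4),"z",np.percentile(p[:,2],[1,50,98]).round(4))
    e=p[(p[:,1]>.07)];print(" end y",np.percentile(e[:,1],[50,90,99]).round(4))
    fr=p[(p[:,0]<-.026)&(p[:,2]<.14)]
    if len(fr)>30:
        A=np.c_[fr[:,1:],np.ones(len(fr))];print(" front x=a y+b z+c",np.linalg.lstsq(A,fr[:,0],rcond=None)[0].round(4), "ymin",fr[:,1].min(),"zmin",fr[:,2].min())
go(tgt(-.018,0,.081),Rt)
```

```text
side 2882 x [-0.0434  0.0061] y [-0.0757  0.0891] z [0.0642 0.1384 0.1755]
 end y [0.0808 0.082  0.0893]
 front x=a y+b z+c [ 0.0153 -0.0238 -0.0341] ymin -0.07786736544208973 zmin 0.06496958827875607
top 655 x [-0.0384  0.008 ] y [-0.0897 -0.0382] z [0.0596 0.1364 0.1758]Traceback (most recent call last):
  File "<stdin>", line 7, in <module>
    return _quantile_unchecked(
        a, q, axis, out, overwrite_input, method, keepdims, weights)
    return _ureduce(a,
                    func=_quantile_ureduce_func,
    ...<5 lines>...
                    overwrite_input=overwrite_input,
                    method=method)
    r = func(a, **kwargs)
    result = _quantile(arr,
                       quantiles=q,
    ...<2 lines>...
                       out=out,
                       weights=wgt)
    slices_having_nans = np.isnan(arr[-1, ...])
                                  ~~~^^^^^^^^^
IndexError: index -1 is out of bounds for axis 0 with size 0
```

```bash
python3 -c "
from seat import *
go(tgt(-.018,0,.081),Rt)"
```

```text
t 29.6 pos [0.5722 0.3515 0.1653] turn [ 0.0083 -0.0023  0.0051] shift [-3.4  2.8 64.7] shift in present axes [-3.6  2.3 64.7]
```

>>> jog_arm --series '[[[-2, 2.5, 10, 0.008, 0, 0.005, 10], [0, 0, 12, 0, 0, 0, 10], [0, 0, 12, 0, 0, 0, 10], [0, 0, 10, 0, 0, 0, 10], [0, 0, 7, 0, 0, 0, 10], [0, 0, 4, 0, 0, 0, 10], [0, 0, 3, 0, 0, 0, 10], [0, 0, 1, 0, 0, 0, 10], [0, 0, 0, 0, 0, 0, 10], [0, 0, 0, 0, 0, 0, 10]]]'

```text
time_s: 30.65
eef_pos: [0.5491, 0.3519, 0.1102]
eef_rot: [-0.162, 0.726, 0.653, -0.144]
wrist_force: [0.3, 0.7, -3.7]
opening: 0.337
grasp_force: 61.3
```

```bash
cat > chk.py <<'E'
from seat import *; from meas import *
B=np.stack([sx,sy,sz],1)
go(tgt(-.018,0,.081),Rt); o=ctrl.get_obs(); print("F",o["wrist_force"].round(1),"T",o["torque"].round(2))
c=ctrl.camera("side");w=cloud(c)
p=((w-O)@B).reshape(-1,3); k=(abs(p[:,0]+.018)<.028)&(abs(p[:,1])<.1)&(p[:,2]>.012)&(p[:,2]<.125); p=p[k]
e=p[(p[:,1]>.07)];print(" end y",np.percentile(e[:,1],[50,90,99]).round(4),"end x",np.percentile(e[:,0],[2,98]).round(4))
for lo,hi in((.015,.035),(.035,.06),(.06,.09),(.09,.12)):
    s=e[(e[:,2]>lo)&(e[:,2]<hi)]
    if len(s): print(lo,len(s),"x",np.percentile(s[:,0],[2,98]).round(4),"y",np.median(s[:,1]).round(4))
print("z top",np.percentile(p[:,2],[95,99]).round(4))
E
python3 chk.py
```

```text
t 30.6 pos [0.5491 0.3519 0.1102] turn [-0.0008 -0.0019 -0.    ] shift [-1.4  0.4  5. ] shift in present axes [-1.4  0.4  5. ]
F [ 0.3  0.7 -3.7] T [-0.13 -0.54  0.03]
 end y [0.0792 0.0883 0.0899] end x [-0.0342  0.008 ]
0.015 130 x [-0.034   0.0089] y 0.0796
0.035 181 x [-0.0342  0.0075] y 0.0794
0.06 221 x [-0.0342  0.009 ] y 0.0793
0.09 199 x [-0.0343 -0.0069] y 0.0779
z top [0.1162 0.1214]
```

>>> jog_arm --series '[[[0, 0, 1.5, 0, 0, 0, 10], [0, 0, 1, 0, 0, 0, 10], [0, 0, 0.5, 0, 0, 0, 10], [0, 0, 0.5, 0, 0, 0, 10], [0, 0, 0.3, 0, 0, 0, 10], [0, 0, 0, 0, 0, 0, 10], [0, 0, 0, 0, 0, 0, 10], [0, 0, 0, 0, 0, 0, 10], [0, 0, 0, 0, 0, 0, 10], [0, 0, 0, 0, 0, 0, 10]]]'

```text
time_s: 31.7
eef_pos: [0.5472, 0.3521, 0.1065]
eef_rot: [-0.162, 0.726, 0.653, -0.145]
wrist_force: [1.0, 0.4, -0.7]
opening: 0.338
grasp_force: 61.6
```

>>> jog_arm --series '[[[0, 0, 0.4, 0, 0, 0, 10], [0, 0, 0.4, 0, 0, 0, 10], [0, 0, 0, 0, 0, 0, 10], [0, 0, 0, 0, 0, 0, 10], [0, 0, 0, 0, 0, 0, 10], [0, 0, 0, 0, 0, 0, 10], [0, 0, 0, 0, 0, 0, 10], [0, 0, 0, 0, 0, 0, 10], [0, 0, 0, 0, 0, 0, 10], [0, 0, 0, 0, 0, 0, 10]]]'

```text
time_s: 32.7
eef_pos: [0.5472, 0.3522, 0.1065]
eef_rot: [-0.162, 0.726, 0.653, -0.144]
wrist_force: [1.5, -1.1, 5.6]
opening: 0.343
grasp_force: 62.5
```

>>> jog_arm --series '[[[0, 1, -0.3, 0, 0, 0, 10], [0, 1, 0, 0, 0, 0, 10], [0, 1, 0, 0, 0, 0, 10], [0, 0.5, 0, 0, 0, 0, 10], [0, 0, 0, 0, 0, 0, 10], [0, 0, 0, 0, 0, 0, 10], [0, 0, 0, 0, 0, 0, 10], [0, 0, 0, 0, 0, 0, 10], [0, 0, 0, 0, 0, 0, 10], [0, 0, 0, 0, 0, 0, 10]]]'

```text
time_s: 33.7
eef_pos: [0.5499, 0.352, 0.1052]
eef_rot: [-0.162, 0.726, 0.653, -0.145]
wrist_force: [0.4, 0.2, 6.1]
opening: 0.34
grasp_force: 62.4
```

```bash
python3 chk.py
```

```text
t 33.7 pos [0.5499 0.352  0.1052] turn [-0.0021 -0.0019  0.0003] shift [-1.6 -2.4  0.7] shift in present axes [-1.6 -2.4  0.7]
F [0.4 0.2 6.1] T [-0.09  0.54  0.05]
 end y [0.0793 0.0887 0.0902] end x [-0.0316  0.0085]
0.015 134 x [-0.0314  0.0084] y 0.0797
0.035 166 x [-0.0316  0.0079] y 0.0797
0.06 213 x [-0.0316  0.0092] y 0.0794
0.09 182 x [-0.0317 -0.0041] y 0.0778
z top [0.1122 0.1207]
```

>>> jog_arm --series '[[[0, 0, 0, 0, 0, 0, 50], [0, 0, 0, 0, 0, 0, 50], [0, 0, 0, 0, 0, 0, 50], [0, 0, 0, 0, 0, 0, 50], [0, 0, -3, 0, 0, 0, 50], [0, 0, -10, 0, 0, 0, 50], [0, 0, -20, 0, 0, 0, 50], [0, 0, -25, 0, 0, 0, 50], [0, 0, -25, 0, 0, 0, 50], [0, 0, -15, 0, 0, 0, 50]]]'

```text
time_s: 34.75
eef_pos: [0.5932, 0.3472, 0.1964]
eef_rot: [-0.161, 0.726, 0.653, -0.143]
wrist_force: [1.0, -0.4, -0.1]
opening: 0.588
grasp_force: 0.0
```

```bash
python3 chk.py
python3 - <<'E'
from go import *
go([.611,-.364,.19],down(80)); c=ctrl.camera("side");cv2.imwrite("pics/side4.png",cv2.resize(c["frame"][220:420,200:420],None,fx=2.5,fy=2.5)); print(ctrl.get_obs()["q"])
E
```

```text
t 34.8 pos [0.5932 0.3472 0.1964] turn [ 0.0021 -0.0031  0.0002] shift [ -1.4  -3.3 101.8] shift in present axes [ -1.7  -3.5 101.8]
F [ 1.  -0.4 -0.1] T [-0.02 -0.16  0.06]
 end y [0.0793 0.0885 0.09  ] end x [-0.0308  0.0085]
0.015 130 x [-0.0306  0.008 ] y 0.0795
0.035 171 x [-0.0307  0.0076] y 0.0796
0.06 206 x [-0.0309  0.0095] y 0.0794
0.09 181 x [-0.0309 -0.0028] y 0.0779
z top [0.1118 0.1128]
t 34.8 pos [0.5945 0.3472 0.1984] turn [-0.3433 -0.3269 -1.4773] shift [-139.8 -697.5    8.4] shift in present axes [-705.4   86.3  -33.7]
[0.28061218 0.72828978 0.97777743 0.16801159 1.83421616 0.39784823]
```

View pics/side4.png

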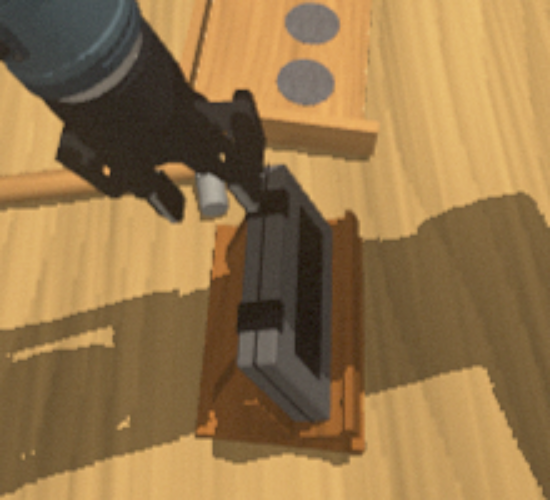

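The case sits on the stand, flush on the slope and centred, with its lower edge behind the lip. The gripper is clear of it. Next I return the tin.

>>> jog_arm --series '[[[0, 0, 0, -0.109, 0, 0, 62], [0, 0, 0, -0.109, 0, 0, 62], [0, 0, 0, -0.109, 0, 0, 62], [0, 0, 0, -0.109, 0, 0, 62], [0, 0, 0, 0, 0, -0.1365, 62], [0, 0, 0, 0, 0, -0.1365, 62], [0, 0, 0, 0, 0, -0.1365, 62], [0, 0, 0, 0, 0, -0.1365, 62], [0, 0, 0, 0, 0, -0.1365, 62], [0, 0, 0, 0, 0, -0.1365, 62]]]'

```text
time_s: 35.85
eef_pos: [0.5905, 0.3471, 0.1923]
eef_rot: [-0.002, 0.413, 0.911, -0.0]
wrist_force: [-0.0, -0.0, -0.9]
opening: 0.727
grasp_force: 0.0
```

>>> jog_arm --series '[[[0, 0, 0, 0, 0, -0.1365, 62], [0, 0, 0, 0, 0, -0.1365, 62], [0, 0, 0, 0, 0, -0.1365, 62], [0, 0, 0, 0, 0, -0.1365, 62], [0, 0, 0, 0, 0, -0.1365, 62], [-6, -30, 0, 0, 0, 0, 62], [-9, -45, 0, 0, 0, 0, 62], [-9, -45, 0, 0, 0, 0, 62], [-9, -45, 0, 0, 0, 0, 62], [-9, -45, 0, 0, 0, 0, 62]]]'

```text
time_s: 36.85
eef_pos: [0.595, 0.1316, 0.1921]
eef_rot: [-0.001, 0.087, 0.996, 0.001]
wrist_force: [0.8, -0.3, 0.1]
opening: 0.725
grasp_force: 0.0
```

>>> jog_arm --series '[[[-9, -45, 0, 0, 0, 0, 62], [-9, -45, 0, 0, 0, 0, 62], [-9, -45, 0, 0, 0, 0, 62], [-9, -45, 0, 0, 0, 0, 62], [-9, -45, 0, 0, 0, 0, 62], [-9, -45, 0, 0, 0, 0, 62], [-9, -45, 0, 0, 0, 0, 62], [-9, -45, 0, 0, 0, 0, 62], [-9, -40, 0, 0, 0, 0, 62], [0, 0, 0, 0, 0, 0, 62]]]'

```text
time_s: 37.85
eef_pos: [0.6047, -0.2802, 0.1913]
eef_rot: [-0.001, 0.09, 0.996, -0.0]
wrist_force: [-0.4, 0.9, 0.5]
opening: 0.723
grasp_force: 0.0
```

```bash
python3 go.py .6106 -.3642 .0591
```

```text
t 37.9 pos [ 0.6047 -0.2802  0.1913] turn [-0.0003 -0.0023 -0.0064] shift [-20.4 -81.7 132.2] shift in present axes [-21.2 -81.6 132.1]
```

>>> jog_arm --series '[[[-8, -32, 0, 0, 0, 0, 62], [-8, -32, 0, 0, 0, 0, 62], [-5, -18, 0, 0, 0, 0, 62], [0, 0, 0, 0, 0, 0, 62], [0, 0, 0, 0, 0, 0, 62], [0, 0, 10, 0, 0, 0, 62], [0, 0, 15, 0, 0, 0, 62], [0, 0, 10, 0, 0, 0, 62], [0, 0, 0, 0, 0, 0, 62], [0, 0, 0, 0, 0, 0, 62]]]'

```text
time_s: 38.85
eef_pos: [0.6119, -0.3586, 0.1561]
eef_rot: [-0.002, 0.088, 0.996, 0.001]
wrist_force: [0.3, -0.5, 0.3]
opening: 0.724
grasp_force: 0.0
```

```bash
python3 go.py .6106 -.3642 .0591
```

```text
t 38.9 pos [ 0.6119 -0.3586  0.1561] turn [ 0.002  -0.0033 -0.0008] shift [ 0.3 -5.7 97. ] shift in present axes [-0.  -5.9 97. ]
```

>>> jog_arm --series '[[[0, -5, 10, 0, 0, 0, 62], [0, 0, 18, 0, 0, 0, 62], [0, 0, 20, 0, 0, 0, 62], [0, 0, 20, 0, 0, 0, 62], [0, 0, 16, 0, 0, 0, 62], [0, 0, 9, 0, 0, 0, 62], [0, 0, 4, 0, 0, 0, 62], [0, 0, 0, 0, 0, 0, 62], [0, 0, 0, 0, 0, 0, 20], [0, 0, 0, 0, 0, 0, 20]]]'

```text
time_s: 39.85
eef_pos: [0.6119, -0.3647, 0.0616]
eef_rot: [0.0, 0.088, 0.996, -0.0]
wrist_force: [-0.3, 0.2, -2.0]
opening: 0.508
grasp_force: 61.4
```

>>> jog_arm --series '[[[0, 0, 0, 0, 0, 0, 20], [0, 0, 0, 0, 0, 0, 20], [0, 0, 0, 0, 0, 0, 20], [0, 0, 0, 0, 0, 0, 20], [0, 0, -5, 0, 0, 0, 20], [0, 0, -15, 0, 0, 0, 20], [0, 0, -25, 0, 0, 0, 20], [0, 0, -25, 0, 0, 0, 20], [0, 0, -15, 0, 0, 0, 20], [0, 0, 0, 0, 0, 0, 20]]]'

```text
time_s: 40.85
eef_pos: [0.6126, -0.3652, 0.1486]
eef_rot: [0.001, 0.088, 0.996, -0.001]
wrist_force: [0.4, -0.1, -1.2]
opening: 0.511
grasp_force: 61.7
```

```bash
python3 go.py .5037 .1014 .0668
```

```text
t 40.9 pos [ 0.6126 -0.3652  0.1486] turn [-0.0015  0.0026 -0.001 ] shift [188.3 440.6  81.8] shift in present axes [188.9 440.6  80.6]
```

>>> jog_arm --series '[[[10, 24, 0, 0, 0, 0, 20], [17, 40, 0, 0, 0, 0, 20], [19, 44, 0, 0, 0, 0, 20], [19, 44, 0, 0, 0, 0, 20], [19, 44, 0, 0, 0, 0, 20], [19, 44, 0, 0, 0, 0, 20], [19, 44, 0, 0, 0, 0, 20], [19, 44, 0, 0, 0, 0, 20], [17, 44, 0, 0, 0, 0, 20], [15, 36, 0, 0, 0, 0, 20]]]'

```text
time_s: 41.85
eef_pos: [0.5103, 0.0702, 0.1446]
eef_rot: [-0.002, 0.087, 0.996, 0.001]
wrist_force: [1.8, -0.2, -2.0]
opening: 0.506
grasp_force: 61.8
```

>>> jog_arm --series '[[[10, 22, 0, 0, 0, 0, 20], [4, 10, 0, 0, 0, 0, 20], [0, 0, 10, 0, 0, 0, 20], [0, 0, 20, 0, 0, 0, 20], [0, 0, 20, 0, 0, 0, 20], [0, 0, 12, 0, 0, 0, 20], [0, 0, 6, 0, 0, 0, 20], [0, 0, 2, 0, 0, 0, 20], [0, 0, 0, 0, 0, 0, 20], [0, 0, 0, 0, 0, 0, 20]]]'

```text
time_s: 42.85
eef_pos: [0.5046, 0.1017, 0.0767]
eef_rot: [-0.0, 0.088, 0.996, 0.001]
wrist_force: [0.8, 0.0, -2.0]
opening: 0.512
grasp_force: 61.9
```

```bash
cat > t.py <<'E'
import sys;from meas import *; from bench import ctrl
# tops: name cx cy z-range
for a in sys.argv[1:]:
    k,x,y=a.split(",");x=float(x);y=float(y)
    for n in("side","top"):
        w=cloud(ctrl.camera(n)); z={"tin":(.1165,.128),"can":(.130,.145),"jar":(.104,.12)}[k]
        p=sel(w,(x-.035,x+.035),(y-.035,y+.035),z);print(n,k,len(p),*((circ(p),np.median(p[:,2]).round(4)) if len(p)>4 else ''))
E
python3 go.py .5045 .1012 .068; python3 t.py tin,.5037,.101
```

```text
t 42.9 pos [0.5046 0.1017 0.0767] turn [ 0.0014 -0.0006 -0.0013] shift [ 0.  -0.5  8.7] shift in present axes [ 0.  -0.5  8.7]
side tin 31 (array([497.6, 107.7]), 27.6) 0.1183
top tin 3
```

>>> jog_arm --series '[[[0, -0.5, 3, 0, 0, 0, 20], [0, 0, 2, 0, 0, 0, 20], [0, 0, 1, 0, 0, 0, 20], [0, 0, 0.7, 0, 0, 0, 20], [0, 0, 0.3, 0, 0, 0, 20], [0, 0, 0.3, 0, 0, 0, 20], [0, 0, 0, 0, 0, 0, 20], [0, 0, 0, 0, 0, 0, 20], [0, 0, 0, 0, 0, 0, 20], [0, 0, 0, 0, 0, 0, 20]]]'

```text
time_s: 43.95
eef_pos: [0.5037, 0.1014, 0.0693]
eef_rot: [-0.001, 0.088, 0.996, 0.001]
wrist_force: [-3.7, 0.2, 6.0]
opening: 0.507
grasp_force: 62.9
```

>>> jog_arm --series '[[[0, 0, 0.4, 0, 0, 0, 20], [0, 0, 0.4, 0, 0, 0, 20], [0, 0, 0, 0, 0, 0, 20], [0, 0, 0, 0, 0, 0, 20], [0, 0, 0, 0, 0, 0, 20], [0, 0, 0, 0, 0, 0, 20], [0, 0, 0, 0, 0, 0, 20], [0, 0, 0, 0, 0, 0, 20], [0, 0, 0, 0, 0, 0, 20], [0, 0, 0, 0, 0, 0, 20]]]'

```text
time_s: 44.95
eef_pos: [0.5038, 0.1014, 0.0693]
eef_rot: [-0.001, 0.088, 0.996, 0.001]
wrist_force: [-7.0, 0.1, 12.9]
opening: 0.508
grasp_force: 63.8
```

>>> jog_arm --series '[[[0, 0, -0.5, 0, 0, 0, 20], [0, 0, 0, 0, 0, 0, 62], [0, 0, 0, 0, 0, 0, 62], [0, 0, 0, 0, 0, 0, 62], [0, 0, 0, 0, 0, 0, 62], [0, 0, -10, 0, 0, 0, 62], [0, 0, -25, 0, 0, 0, 62], [0, 0, -30, 0, 0, 0, 62], [0, 0, -25, 0, 0, 0, 62], [0, 0, -15, 0, 0, 0, 62]]]'

```text
time_s: 45.95
eef_pos: [0.5052, 0.1013, 0.1764]
eef_rot: [0.001, 0.088, 0.996, 0.001]
wrist_force: [1.1, 0.5, -0.7]
opening: 0.727
grasp_force: 0.0
```

>>> jog_arm --series '[[[-6, -27, 0, 0, 0, 0, 62], [-11, -45, 0, 0, 0, 0, 62], [-11, -46, 0, 0, 0, 0, 62], [-11, -46, 0, 0, 0, 0, 62], [-11, -46, 0, 0, 0, 0, 62], [-11, -46, 0, 0, 0, 0, 62], [-11, -46, 0, 0, 0, 0, 62], [-11, -46, 0, 0, 0, 0, 62], [-11, -46, 0, 0, 0, 0, 62], [-8, -35, 0, 0, 0, 0, 62]]]'

```text
time_s: 46.95
eef_pos: [0.5292, -0.3421, 0.1734]
eef_rot: [-0.001, 0.088, 0.996, 0.0]
wrist_force: [0.2, 0.8, 0.7]
opening: 0.729
grasp_force: 0.0
```

>>> jog_arm --series '[[[-4, -18, 0, 0, 0, 0, 62], [-2, -10, 0, 0, 0, 0, 62], [0, 0, 0, 0, 0, 0, 62], [0, 0, 0, 0, 0, 0, 62], [0, 0, 0, 0, 0, 0, 62], [0, 0, 0, 0, 0, 0, 62], [0, 0, 0, 0, 0, 0, 62], [0, 0, 0, 0, 0, 0, 62], [0, 0, 0, 0, 0, 0, 62], [0, 0, 0, 0, 0, 0, 62]]]'

```text
time_s: 47.95
eef_pos: [0.5305, -0.3675, 0.1725]
eef_rot: [-0.001, 0.088, 0.996, 0.001]
wrist_force: [-0.1, 0.8, -0.3]
opening: 0.729
grasp_force: 0.0
```

```bash
python3 go.py .530 -.367 .0615; python3 t.py tin,.5037,.101 can,.53,-.367
```

```text
t 48.0 pos [ 0.5305 -0.3675  0.1725] turn [ 0.0013 -0.002  -0.001 ] shift [  0.5   0.4 111. ] shift in present axes [  0.3   0.3 111. ]
side tin 75 (array([501.8, 101.9]), 11.6) 0.1248
top tin 68 (array([502.2, 100.9]), 11.0) 0.1233
side can 23 (array([ 528.8, -365. ]), 14.9) 0.1309
top can 0
```

>>> jog_arm --series '[[[0, 0, 12, 0, 0, 0, 62], [0, 0, 22, 0, 0, 0, 62], [0, 0, 25, 0, 0, 0, 62], [0, 0, 22, 0, 0, 0, 62], [0, 0, 16, 0, 0, 0, 62], [0, 0, 10, 0, 0, 0, 62], [0, 0, 3.5, 0, 0, 0, 62], [0, 0, 0, 0, 0, 0, 62], [0, 0, 0, 0, 0, 0, 20], [0, 0, 0, 0, 0, 0, 20]]]'

```text
time_s: 49.15
eef_pos: [0.5311, -0.3679, 0.0636]
eef_rot: [-0.0, 0.088, 0.996, 0.0]
wrist_force: [-0.7, 1.1, 0.1]
opening: 0.477
grasp_force: 60.3
```

>>> jog_arm --series '[[[0, 0, 0, 0, 0, 0, 20], [0, 0, 0, 0, 0, 0, 20], [0, 0, 0, 0, 0, 0, 20], [0, 0, 0, 0, 0, 0, 20], [0, 0, -5, 0, 0, 0, 20], [0, 0, -15, 0, 0, 0, 20], [0, 0, -25, 0, 0, 0, 20], [0, 0, -25, 0, 0, 0, 20], [0, 0, -10, 0, 0, 0, 20], [0, 0, 0, 0, 0, 0, 20]]]'

```text
time_s: 50.15
eef_pos: [0.5313, -0.3686, 0.1445]
eef_rot: [0.001, 0.088, 0.996, -0.001]
wrist_force: [0.7, -1.1, -3.1]
opening: 0.479
grasp_force: 60.9
```

```bash
python3 go.py .4895 .0235 .069
```

```text
t 50.1 pos [ 0.5313 -0.3686  0.1445] turn [-0.0012  0.0013 -0.0011] shift [109.3 378.8  75.5] shift in present axes [109.8 378.8  74.8]
```

>>> jog_arm --series '[[[6, 22, 0, 0, 0, 0, 20], [12, 40, 0, 0, 0, 0, 20], [13, 44, 0, 0, 0, 0, 20], [13, 45, 0, 0, 0, 0, 20], [13, 45, 0, 0, 0, 0, 20], [13, 45, 0, 0, 0, 0, 20], [13, 45, 0, 0, 0, 0, 20], [12, 44, 0, 0, 0, 0, 20], [9, 32, 0, 0, 0, 0, 20], [4.5, 18, 0, 0, 0, 0, 20]]]'

```text
time_s: 51.15
eef_pos: [0.488, 0.0284, 0.1413]
eef_rot: [-0.002, 0.087, 0.996, 0.001]
wrist_force: [0.5, -0.2, -2.0]
opening: 0.476
grasp_force: 61.1
```

>>> jog_arm --series '[[[0, 0, 0, 0, 0, 0, 20], [0, 0, 0, 0, 0, 0, 20], [0, 0, 10, 0, 0, 0, 20], [0, 0, 20, 0, 0, 0, 20], [0, 0, 18, 0, 0, 0, 20], [0, 0, 10, 0, 0, 0, 20], [0, 0, 5, 0, 0, 0, 20], [0, 0, 2, 0, 0, 0, 20], [0, 0, 0, 0, 0, 0, 20], [0, 0, 0, 0, 0, 0, 20]]]'

```text
time_s: 52.15
eef_pos: [0.4905, 0.0255, 0.0784]
eef_rot: [-0.0, 0.088, 0.996, 0.001]
wrist_force: [-0.5, 0.1, -2.6]
opening: 0.474
grasp_force: 61.1
```

```bash
python3 go.py .4905 .0245 .0695
```

```text
t 52.1 pos [0.4905 0.0255 0.0784] turn [ 0.0012 -0.0007 -0.0012] shift [-0.2 -1.   8.9] shift in present axes [-0.2 -1.   8.9]
```

>>> jog_arm --series '[[[0, -0.8, 3, 0, 0, 0, 20], [0, 0, 2, 0, 0, 0, 20], [0, 0, 1, 0, 0, 0, 20], [0, 0, 0.7, 0, 0, 0, 20], [0, 0, 0.3, 0, 0, 0, 20], [0, 0, 0, 0, 0, 0, 20], [0, 0, 0, 0, 0, 0, 20], [0, 0, 0, 0, 0, 0, 20], [0, 0, 0, 0, 0, 0, 20], [0, 0, 0, 0, 0, 0, 20]]]'

```text
time_s: 53.15
eef_pos: [0.49, 0.0249, 0.0715]
eef_rot: [-0.001, 0.088, 0.996, 0.001]
wrist_force: [-2.5, 0.6, 5.0]
opening: 0.47
grasp_force: 61.9
```

>>> jog_arm --series '[[[0, 0, 0.4, 0, 0, 0, 20], [0, 0, 0.3, 0, 0, 0, 20], [0, 0, 0, 0, 0, 0, 20], [0, 0, 0, 0, 0, 0, 20], [0, 0, 0, 0, 0, 0, 20], [0, 0, 0, 0, 0, 0, 20], [0, 0, 0, 0, 0, 0, 20], [0, 0, 0, 0, 0, 0, 20], [0, 0, 0, 0, 0, 0, 20], [0, 0, 0, 0, 0, 0, 20]]]'

```text
time_s: 54.15
eef_pos: [0.4903, 0.0249, 0.0715]
eef_rot: [-0.0, 0.088, 0.996, 0.001]
wrist_force: [-4.3, 0.8, 11.1]
opening: 0.473
grasp_force: 62.5
```

>>> jog_arm --series '[[[0, 0, -0.5, 0, 0, 0, 20], [0, 0, 0, 0, 0, 0, 62], [0, 0, 0, 0, 0, 0, 62], [0, 0, 0, 0, 0, 0, 62], [0, 0, 0, 0, 0, 0, 62], [0, 0, -10, 0, 0, 0, 62], [0, 0, -25, 0, 0, 0, 62], [0, 0, -30, 0, 0, 0, 62], [0, 0, -25, 0, 0, 0, 62], [0, 0, -15, 0, 0, 0, 62]]]'

```text
time_s: 55.15
eef_pos: [0.491, 0.0245, 0.1786]
eef_rot: [0.001, 0.088, 0.996, 0.001]
wrist_force: [-0.1, -0.2, -0.3]
opening: 0.724
grasp_force: 0.0
```

>>> jog_arm --series '[[[-2, -24, 0, 0, 0, 0, 62], [-3, -42, 0, 0, 0, 0, 62], [-3, -45, 0, 0, 0, 0, 62], [-4, -45, 0, 0, 0, 0, 62], [-4, -45, 0, 0, 0, 0, 62], [-4, -45, 0, 0, 0, 0, 62], [-4, -45, 0, 0, 0, 0, 62], [-3, -45, 0, 0, 0, 0, 62], [-2, -40, 0, 0, 0, 0, 62], [-1, -20, 0, 0, 0, 0, 62]]]'

```text
time_s: 56.15
eef_pos: [0.4495, -0.3738, 0.1757]
eef_rot: [-0.001, 0.089, 0.996, -0.0]
wrist_force: [-0.5, -0.2, -0.3]
opening: 0.728
grasp_force: 0.0
```

>>> jog_arm --series '[[[0, 0, 0, 0, 0, 0, 62], [0, 0, 0, 0, 0, 0, 62], [0, 0, 10, 0, 0, 0, 62], [0, 0, 20, 0, 0, 0, 62], [0, 0, 10, 0, 0, 0, 62], [0, 0, 0, 0, 0, 0, 62], [0, 0, 0, 0, 0, 0, 62], [0, 0, 0, 0, 0, 0, 62], [0, 0, 0, 0, 0, 0, 62], [0, 0, 0, 0, 0, 0, 62]]]'

```text
time_s: 57.15
eef_pos: [0.4504, -0.3707, 0.1356]
eef_rot: [-0.001, 0.088, 0.996, 0.0]
wrist_force: [1.0, -0.5, 1.2]
opening: 0.725
grasp_force: 0.0
```

```bash
python3 go.py .4505 -.3705 .0595; python3 t.py can,.489,.0248 jar,.45,-.37
```

```text
t 57.1 pos [ 0.4504 -0.3707  0.1356] turn [ 0.0005 -0.0012 -0.0011] shift [-0.1  0.2 76.1] shift in present axes [-0.2  0.2 76.1]
side can 124 (array([488.1,  26.4]), 16.9) 0.1376
top can 150 (array([488. ,  25.8]), 16.0) 0.1363
side jar 51 (array([ 449.1, -370. ]), 20.5) 0.105
top jar 0
```

>>> jog_arm --series '[[[0, 0, 12, 0, 0, 0, 62], [0, 0, 20, 0, 0, 0, 62], [0, 0, 20, 0, 0, 0, 62], [0, 0, 13, 0, 0, 0, 62], [0, 0, 7, 0, 0, 0, 62], [0, 0, 3, 0, 0, 0, 62], [0, 0, 0, 0, 0, 0, 62], [0, 0, 0, 0, 0, 0, 62], [0, 0, 0, 0, 0, 0, 20], [0, 0, 0, 0, 0, 0, 20]]]'

```text
time_s: 58.35
eef_pos: [0.4507, -0.371, 0.0614]
eef_rot: [-0.0, 0.088, 0.996, -0.0]
wrist_force: [-1.5, 0.4, 4.6]
opening: 0.506
grasp_force: 60.8
```

>>> jog_arm --series '[[[0, 0, 0, 0, 0, 0, 20], [0, 0, 0, 0, 0, 0, 20], [0, 0, 0, 0, 0, 0, 20], [0, 0, 0, 0, 0, 0, 20], [0, 0, -5, 0, 0, 0, 20], [0, 0, -15, 0, 0, 0, 20], [0, 0, -25, 0, 0, 0, 20], [0, 0, -25, 0, 0, 0, 20], [0, 0, -10, 0, 0, 0, 20], [0, 0, 0, 0, 0, 0, 20]]]'

```text
time_s: 59.35
eef_pos: [0.451, -0.3713, 0.1421]
eef_rot: [0.0, 0.088, 0.996, -0.001]
wrist_force: [0.7, -0.4, -4.9]
opening: 0.502
grasp_force: 61.8
```

```bash
python3 go.py .4768 -.0538 .0678
```

```text
t 59.4 pos [ 0.451  -0.3713  0.1421] turn [-0.0013  0.0009 -0.001 ] shift [ 29.7 317.1  74.3] shift in present axes [ 30.1 317.2  73.9]
```

>>> jog_arm --series '[[[2, 18, 0, 0, 0, 0, 20], [3, 34, 0, 0, 0, 0, 20], [4, 40, 0, 0, 0, 0, 20], [4, 40, 0, 0, 0, 0, 20], [4, 40, 0, 0, 0, 0, 20], [4, 40, 0, 0, 0, 0, 20], [4, 40, 0, 0, 0, 0, 20], [3, 36, 0, 0, 0, 0, 20], [1, 20, 0, 0, 0, 0, 20], [1, 9, 0, 0, 0, 0, 20]]]'

```text
time_s: 60.35
eef_pos: [0.4744, -0.05, 0.1388]
eef_rot: [-0.003, 0.086, 0.996, 0.001]
wrist_force: [0.4, -0.8, -3.4]
opening: 0.506
grasp_force: 62.0
```

>>> jog_arm --series '[[[0, 0, 0, 0, 0, 0, 20], [0, 0, 0, 0, 0, 0, 20], [0, 0, 10, 0, 0, 0, 20], [0, 0, 20, 0, 0, 0, 20], [0, 0, 18, 0, 0, 0, 20], [0, 0, 10, 0, 0, 0, 20], [0, 0, 5, 0, 0, 0, 20], [0, 0, 2, 0, 0, 0, 20], [0, 0, 0, 0, 0, 0, 20], [0, 0, 0, 0, 0, 0, 20]]]'

```text
time_s: 61.35
eef_pos: [0.4765, -0.0532, 0.0761]
eef_rot: [-0.0, 0.088, 0.996, 0.001]
wrist_force: [0.4, 1.1, -3.9]
opening: 0.508
grasp_force: 62.0
```

```bash
python3 go.py .4768 -.0538 .0690; python3 t.py can,.489,.0248
```

```text
t 61.4 pos [ 0.4765 -0.0532  0.0761] turn [ 0.001  -0.0007 -0.0012] shift [-0.4 -0.6  7.1] shift in present axes [-0.4 -0.6  7.1]
side can 159 (array([489.4,  16.1]), 26.3) 0.137
top can 87 (array([484.3,  15.7]), 26.4) 0.136
```

Expected contact is near TCP z 0.0685–0.069.

>>> jog_arm --series '[[[0, -0.5, 3, 0, 0, 0, 20], [0, 0, 2, 0, 0, 0, 20], [0, 0, 1, 0, 0, 0, 20], [0, 0, 0.6, 0, 0, 0, 20], [0, 0, 0.3, 0, 0, 0, 20], [0, 0, 0, 0, 0, 0, 20], [0, 0, 0, 0, 0, 0, 20], [0, 0, 0, 0, 0, 0, 20], [0, 0, 0, 0, 0, 0, 20], [0, 0, 0, 0, 0, 0, 20]]]'

```text
time_s: 62.45
eef_pos: [0.4763, -0.0535, 0.0694]
eef_rot: [-0.001, 0.088, 0.996, 0.001]
wrist_force: [-3.2, 0.2, 5.3]
opening: 0.508
grasp_force: 62.9
```

Contact. I'll release, rise and pull back for the final check.

>>> jog_arm --series '[[[0, 0, 0, 0, 0, 0, 62], [0, 0, 0, 0, 0, 0, 62], [0, 0, 0, 0, 0, 0, 62], [0, 0, 0, 0, 0, 0, 62], [0, 0, -10, 0, 0, 0, 62], [0, 0, -25, 0, 0, 0, 62], [0, 0, -30, 0, 0, 0, 62], [0, 0, -30, 0, 0, 0, 62], [0, 0, -25, 0, 0, 0, 62], [0, 0, -20, 0, 0, 0, 62]]]'

```text
time_s: 63.45
eef_pos: [0.4766, -0.0538, 0.2112]
eef_rot: [0.0, 0.088, 0.996, 0.0]
wrist_force: [1.6, -0.4, 0.8]
opening: 0.726
grasp_force: 0.0
```

>>> jog_arm --series '[[[15, -25, 0, 0, 0, 0, 62], [15, -40, 0, 0, 0, 0, 62], [15, -40, 0, 0, 0, 0, 62], [15, -40, 0, 0, 0, 0, 62], [15, -40, 0, 0, 0, 0, 62], [10, -25, 0, 0, 0, 0, 62], [0, 0, 0, 0, 0, 0, 62], [0, 0, 0, 0, 0, 0, 62], [0, 0, 0, 0, 0, 0, 62], [0, 0, 0, 0, 0, 0, 62]]]'

```text
time_s: 64.45
eef_pos: [0.3562, -0.2447, 0.2085]
eef_rot: [-0.001, 0.087, 0.996, 0.001]
wrist_force: [-0.1, -0.3, -0.9]
opening: 0.724
grasp_force: 0.0
```

```bash
python3 t.py tin,.5037,.101 can,.489,.0248 jar,.4765,-.054; python3 chk.py
python3 - <<'E'
from bench import ctrl;import cv2
c=ctrl.camera("side");cv2.imwrite("pics/s5.png",c["frame"])
c=ctrl.camera("top");cv2.imwrite("pics/t5.png",c["frame"])
E
```

```text
side tin 79 (array([499.8, 102.7]), 12.9) 0.1244
top tin 64 (array([502.3, 101.4]), 11.1) 0.1234
side can 122 (array([487.4,  27. ]), 17.0) 0.1376
top can 150 (array([488.1,  25.8]), 16.0) 0.1365
side jar 167 (array([476.2, -53.1]), 20.9) 0.1123
top jar 232 (array([476.2, -54.9]), 20.6) 0.1115
t 64.8 pos [ 0.3559 -0.2452  0.2084] turn [0.3501 0.3246 1.4763] shift [612.7 159.   39.4] shift in present axes [-85.  620.  103.5]
F [0.6 0.1 0.5] T [ 0.05 -0.01  0.  ]
 end y [0.0793 0.0887 0.0901] end x [-0.0309  0.0082]
0.015 132 x [-0.0308  0.0088] y 0.0796
0.035 171 x [-0.0308  0.0077] y 0.0797
0.06 208 x [-0.0307  0.0089] y 0.0794
0.09 178 x [-0.0308 -0.0023] y 0.0777
z top [0.1117 0.1127]
```

View pics/s5.png

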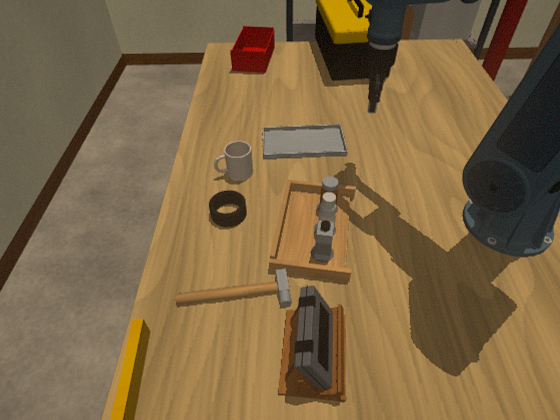

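View pics/t5.png

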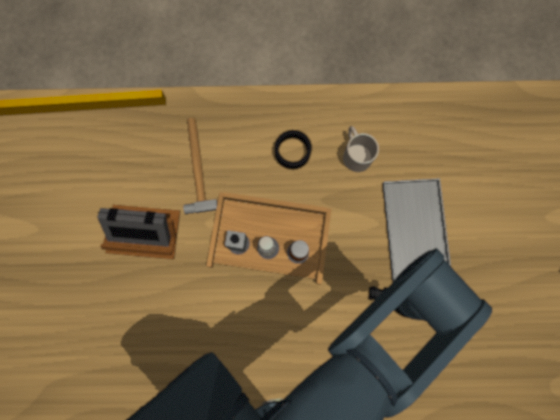

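The side view shows the case leaning on the stand at (315,345), with the tin (323,240), can (328,205) and jar (330,186) back on their spots. The top view agrees, with the mug, tape roll and hammer where they were. Everything is upright and within about 2 mm of its start by the top view (3–4 mm at most by the side view).

```bash
python3 -c "
from bench import ctrl;print(ctrl.hand_in())"
```

```text
the job is handed in; nothing more can be done
None
```

The job is handed in at about 65 s: the case is centred on the stand and leaning on the slope, and the jar, can and tin are back upright within about 4 mm of their starting spots; the one slip was the can brushing the case on its way to the tray, turning it about 2.6° without toppling it.

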